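# Erect the folding crate and load the bottle

## Robot

A 6-joint arm with a two-finger parallel gripper is mounted at the origin on the work surface. World frame = base frame: x ahead of the robot, y to its left, z up, the work surface at z = 0. Lengths are in m, angles in rad, forces in N, time in s.
With the tool pointing down it reaches from about 0.35 to 0.975 m from the base axis. Payload 4.9 kg.
Tool frame: the origin (TCP) lies on the mounting face of the last link; the fingertips stand 173 mm ahead of it and the grasp point (between the pads) lies 155 mm ahead of it (tcp_to_grasp is the distance from the TCP to the grasp point, in m); z points along the fingers, y is the line along which they close (so a half turn about z gives the same grasp; the last joint's range is limited). The gripper opens to 85 mm and grips with 20 to 120 N. Pads are 22 mm wide; open, the fingers measure 114 mm over their backs; the gripper's body (76 mm by 85 mm) begins 54 mm behind the grasp point. The pads swing forward as they close: fully open they stand 13 mm farther back than shut.
Start: joints at [1.112, 0.053, 1.613, -0, 1.476, -0.119], TCP at [0.208, 0.589, 0.405] pointing down, gripper open.
Joint ranges: [-3.01, 3.01], [-1.01, 2.22], [0.06, 2.58], [-1.02, 4.17], [0.09, 2.62], [-3.14, 3.14]. Speed limits (rad/s): [2.57, 2.57, 3.14, 3.14, 3.14, 3.14].

## Interface

Orientations are given as a rotation vector (axis times angle).
In Python, from station import get_obs, get_image, calibration, finish_job, tcp_to_grasp gives the robot as it stands. The module is installed in compiled form; this text tells all that it offers.
- The arm moves only by the tool arm_command, never from a script. Its argument "plan" is a list that holds one entry, the list of rows, each a list of 6 numbers: the shift along the tool's x, y, z in cm, then the turn, a rotation vector about the tool's x, y, z in rad. A call has 1 to 12 rows; each row is the pose to reach, as a shift and turn from the pose commanded when the call began, along the tool's axes at that moment; what a row does not reach only later rows make up. A row lasts 1/12 s, in which the tool goes at most 41.7 mm and 7.16 degrees, less where a joint would pass 70% of its speed; a pose out of reach is approached as far as the arm can. A call with a gripper value outside its range is refused whole. "gripper" is the closure, from -1 (fully open) to 1 (shut), set as the call begins (left out, the last holds). The fingers move at their own pace and stop on an object; "force" is the grip in N (left out, the last holds). Time passes only in rows, so rows that repeat a pose let the fingers close. It gives the time, the measured TCP pose, the force, the opening and the grip force at its end, in the units of the state.
- get_obs(): the state, without advancing time (a new reading comes with each control period).
- get_image(name): name is "side" or "top" or "wrist"; returns (picture, depth): 480x640x3 uint8, blue, green, red; 480x640 float32, m along the optical axis (not along the pixel's ray), 0 where there is no reading.
- calibration(name): a dict with "fx", "fy", "cx", "cy" (pixels), "dist" ([k1, k2, p1, p2, k3] as OpenCV has them; the pictures are not rectified), "pose" (4x4, takes a point from camera to world coordinates). Camera axes: x right, y up, looking along -z (the intrinsics and any distortion apply to the point x, -y, -z); pixel columns grow to the right and rows downward; lengths in m; the calibration is good to about 2 mm. A picture is of the moment at which its call begins: read the wrist's pose just before it. calibration takes no time and is no camera call; for the wrist camera it gives the pose at the moment of the call.
- finish_job(): hands the job in; it is judged then, once.
The state is a dict: "t": time; "q": joint angles; "dq": joint speeds; "effort": joint torques, N m; "tool_pos": TCP position; "tool_rot": TCP orientation; "contact_force": force on the tool from outside, world axes, zero at the start; "wrist_torque": the same for the moment, N m; "opening": finger opening in m; "grip_force": force on a finger pad.
Only numpy, scipy, OpenCV 4.12 (cv2) and the standard library are available. Lean on these libraries where they do the work, as an engineer would, in place of code of your own. Each camera call takes 0.05 s, during which the arm holds its last target. There are 200 camera calls.

## Task

Set up the folding crate for the stock bottle: raise its two long sides fully upright first, then the two ends, so that all four walls stand. Then stand the tall screw-capped bottle upright on the crate's floor, setting it down rather than dropping it, and leave the walls up and the other vessels where they are.

Things in the scene. Friction and masses are not known exactly. Their poses are not given: they have to be found in the camera images.
- crate: grey folding crate, loose, 1.4 kg, 232 mm (x) by 304 mm (y). Origin: centre of its underside, z up; +x points away from the robot, +y to its left, within 20 degrees. Floor top 8 mm up. Folded, the long sides lie on top, 36 mm between their rims; the ends lie under, 80 mm between theirs. Erected, rims 132 mm up, inside 208 x 280 mm; the ends fit between the sides, 6 mm clear each way
- side_far (a joint): far long side: grey wall panel 300 mm long, 8 mm thick. Reads 0 lying flat, folded inward over the crate's floor; 1.571 standing upright at its stop; swings up and outward. Hinge line along crate y at crate x = +108 mm, 42 mm above the crate's origin; 90 mm from hinge line to free edge. Stiff hinge (0.11 N m, about 1.3 N at the rim): stays at any angle. Starts at 0 to 0.2
- side_near (a joint): near long side: grey wall panel 300 mm long, 8 mm thick. Reads 0 lying flat, folded inward over the crate's floor; 1.571 standing upright at its stop; swings up and outward. Hinge line along crate y at crate x = -108 mm, 42 mm above the crate's origin; 90 mm from hinge line to free edge. Stiff hinge (0.11 N m, about 1.3 N at the rim): stays at any angle. Starts at 0 to 0.2
- end_left (a joint): left end: grey wall panel 196 mm long, 8 mm thick. Reads 0 lying flat, folded inward over the crate's floor; 1.571 standing upright at its stop; swings up and outward. Hinge line along crate x at crate y = +144 mm, 28 mm above the crate's origin; 104 mm from hinge line to free edge. Stiff hinge (0.11 N m, about 1.3 N at the rim): stays at any angle. Starts at 0
- end_right (a joint): right end: grey wall panel 196 mm long, 8 mm thick. Reads 0 lying flat, folded inward over the crate's floor; 1.571 standing upright at its stop; swings up and outward. Hinge line along crate x at crate y = -144 mm, 28 mm above the crate's origin; 104 mm from hinge line to free edge. Stiff hinge (0.11 N m, about 1.3 N at the rim): stays at any angle. Starts at 0
- side_far_rim (a point): middle of the rim bar along the free edge of side_far: centre of the bar's section (16 mm along the panel, 8 mm through it), 82 mm from the hinge line. Right below the bar, centred here, a hand hole 100 mm long and 32 mm wide: straddle the bar from above, one finger in the hole, and pinch its 16 mm; upright, pinch its 8 mm
- side_near_rim (a point): middle of the rim bar along the free edge of side_near: centre of the bar's section (16 mm along the panel, 8 mm through it), 82 mm from the hinge line. Right below the bar, centred here, a hand hole 100 mm long and 32 mm wide: straddle the bar from above, one finger in the hole, and pinch its 16 mm; upright, pinch its 8 mm
- end_left_rim (a point): middle of the rim bar along the free edge of end_left: centre of the bar's section (16 mm along the panel, 8 mm through it), 96 mm from the hinge line. Right below the bar, centred here, a hand hole 100 mm long and 32 mm wide: straddle the bar from above, one finger in the hole, and pinch its 16 mm; upright, pinch its 8 mm
- end_right_rim (a point): middle of the rim bar along the free edge of end_right: centre of the bar's section (16 mm along the panel, 8 mm through it), 96 mm from the hinge line. Right below the bar, centred here, a hand hole 100 mm long and 32 mm wide: straddle the bar from above, one finger in the hole, and pinch its 16 mm; upright, pinch its 8 mm
- bottle: the tall screw-capped amber bottle, 150 mm high, the tallest vessel on the bench: body 62 mm across up to 92 mm, sloping shoulder, neck 36 mm, screw cap 40 mm across from 122 to 150 mm. 0.28 to 0.56 kg, loose, standing. Origin: centre of its underside; z along its axis
- squat_jar: bystander: squat amber screw-top jar, 68 mm across, 74 mm high. Origin: centre of its underside
- flask: bystander: stoppered conical glass flask, 81 mm across its foot, 124 mm high. Origin: centre of its underside
- beaker: bystander: open steel beaker, 72 mm across, 85 mm high. Origin: centre of its underside

How it is judged:
By the outcome, as a careful person would: the job done as asked, in the order asked, and still so for the second after the job is handed in, with the robot touching nothing.
It also fails if it takes over 72 s, if anything falls off the work surface, if the arm or the gripper's body presses on something with over 40 N, if the wrist force passes 120 N, or if a joint passes its speed limit or range.

## Working session

There is one attempt and no reset: what is moved stays moved. The work goes in short steps, Python scripts to look and compute and a tool call to move; the robot and the scene stay as the last step left them, time stands still between calls to the robot, and variables do not carry over. Pictures are saved under pics/ and viewed, at most 10 in all, crops included, and the job is handed in when it is done.

Besides the shell and the picture viewer there is one more tool, called in YAML: its name, and indented under it one key for each argument. arm_command: Moves the arm, as the interface text tells. Its arguments: {"type":"object","properties":{"plan":{"type":"array"},"gripper":{"type":"number"},"force":{"type":"number"}},"required":["plan"]}

```bash
mkdir -p pics; cat > h.py <<'E'
import numpy as np, cv2
from scipy.spatial.transform import Rotation as R
from station import *
def cloud(name):
    c=calibration(name); im,d=get_image(name)
    K=np.array([[c['fx'],0,c['cx']],[0,c['fy'],c['cy']],[0,0,1]])
    v,u=np.mgrid[0:480,0:640]
    p=cv2.undistortPoints(np.stack([u,v],-1).reshape(-1,1,2).astype(np.float64),K,np.array(c['dist'])).reshape(480,640,2)
    P=np.stack([p[...,0]*d,-p[...,1]*d,-d],-1)
    T=np.array(c['pose']); W=P@T[:3,:3].T+T[:3,3]; W[d==0]=np.nan
    return im,W
E
python3 - <<'E'
from h import *
o=get_obs();print(o['t'],o['tool_pos'],o['tool_rot'],R.from_rotvec(o['tool_rot']).as_matrix().round(3),o['opening'],tcp_to_grasp)
for n in('top','side'):
    im,W=cloud(n);cv2.imwrite(f'pics/{n}0.png',im);np.save(n+'0.npy',W);print(n,np.array(calibration(n)['pose']).round(3).tolist())
E
```

```text
0.0 [0.20817772 0.58902455 0.40344226] [-0.53106774 -3.09579232  0.0031381 ] [[-0.943  0.333 -0.001]
 [ 0.333  0.943 -0.002]
 [ 0.    -0.002 -1.   ]] 0.08503211626969004 0.1547
top [[0.23, 0.954, -0.195, 0.409], [-0.973, 0.226, -0.04, -0.015], [0.006, 0.199, 0.98, 0.933], [0.0, 0.0, 0.0, 1.0]]
side [[0.838, 0.357, -0.413, 0.045], [-0.546, 0.553, -0.629, -0.779], [0.004, 0.753, 0.658, 0.869], [0.0, 0.0, 0.0, 1.0]]
```

View pics/top0.png

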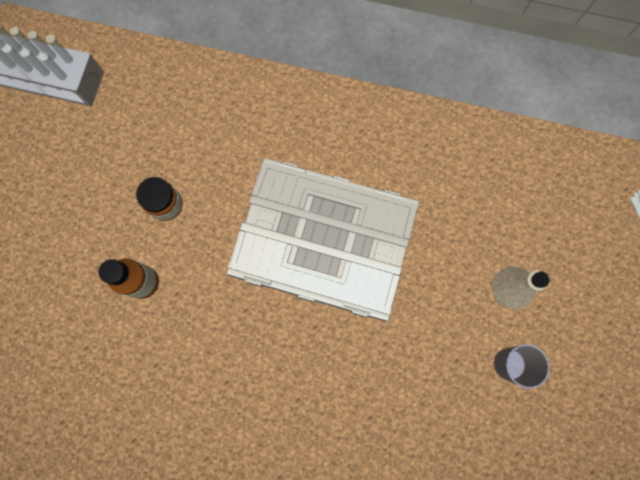

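View pics/side0.png

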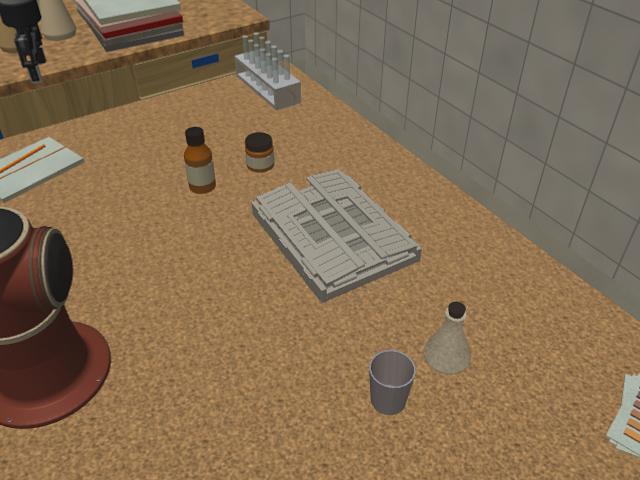

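The top view shows the crate with corners at about (265,160), (417,202), (388,318) and (229,272). The bottle cap is at (114,272), the jar at (157,195), the flask at (515,287) and the beaker at (527,366). The side view confirms these.

```bash
python3 - <<'E'
from h import *
W=np.load('top0.npy'); S=np.load('side0.npy')
for u,v in[(114,272),(157,195),(540,281),(527,366)]: print((u,v),W[v,u].round(3))
m=np.zeros((480,640),np.uint8); m[130:345,205:440]=1
A=W[(m>0)&(W[...,2]>0.02)]; m[:]=0; m[150:310,230:440]=1
B=S[(m>0)&(S[...,2]>0.02)]; B=B[np.hypot(*(B[:,:2]-np.median(A[:,:2],0)).T)<.21]
for P in(A,B,np.r_[A,B]):
    r=cv2.minAreaRect(P[:,:2].astype(np.float32)); print(len(P),r)
P=A
r=cv2.minAreaRect(P[:,:2].astype(np.float32)); c=np.array(r[0]); 
a=np.deg2rad(r[2]); a=(a+np.pi/4)%(np.pi/2)-np.pi/4; print('yaw',a)
X=np.array([np.cos(a),np.sin(a)]);Y=np.array([-X[1],X[0]])
for nm,P in(('top',A),('side',B)):
  q=np.c_[(P[:,:2]-c)@X,(P[:,:2]-c)@Y,P[:,2]]; print(nm,np.percentile(q,[.3,99.7],axis=0).round(4).tolist())
  q=q[abs(q[:,1])<.13]
  print([(x,round(float(np.median(q[abs(q[:,0]-x/1000)<.004,2])),4)) for x in range(-112,113,8)])
# bottle from the side
m=np.zeros((480,640),bool); m[125:195,180:220]=1
Q=S[m&(S[...,2]>.124)]; print('cap side',cv2.minEnclosingCircle(Q[:,:2].astype(np.float32)),Q[:,2].max())
m[:]=0;m[250:300,90:165]=1
Q=W[m&(W[...,2]>.14)]; print('cap top',cv2.minEnclosingCircle(Q[:,:2].astype(np.float32)),Q[:,2].max())
E
```

```text
(114, 272) [0.443 0.327 0.15 ]
(157, 195) [0.597 0.33  0.072]
(540, 281) [ 0.59  -0.343  0.123]
(527, 366) [ 0.457 -0.385  0.017]
17466 ((0.5997966527938843, 0.02311234176158905), (0.304424524307251, 0.23872992396354675), 87.04276275634766)
10485 ((0.5995347499847412, 0.02108912169933319), (0.3089660704135895, 0.24063949286937714), 87.17799377441406)
27951 ((0.5995281338691711, 0.021040841937065125), (0.3089708387851715, 0.24063991010189056), 87.14496612548828)
yaw -0.05161352666433494
top [[-0.1183, -0.1499, 0.0215], [0.1165, 0.1488, 0.0595]]
[(-112, 0.0374), (-104, 0.0467), (-96, 0.0476), (-88, 0.0476), (-80, 0.0486), (-72, 0.0503), (-64, 0.0505), (-56, 0.0512), (-48, 0.0523), (-40, 0.0534), (-32, 0.0557), (-24, 0.0571), (-16, 0.0349), (-8, 0.0318), (0, 0.0322), (8, 0.0316), (16, 0.0341), (24, 0.0558), (32, 0.055), (40, 0.0526), (48, 0.0517), (56, 0.0509), (64, 0.0498), (72, 0.0498), (80, 0.0481), (88, 0.0475), (96, 0.0476), (104, 0.0474), (112, 0.0376)]
side [[-0.1194, -0.1537, 0.0203], [0.1151, 0.1477, 0.0583]]
[(-112, 0.0355), (-104, 0.0454), (-96, 0.0464), (-88, 0.0463), (-80, 0.0473), (-72, 0.0489), (-64, 0.0493), (-56, 0.0499), (-48, 0.0508), (-40, 0.0521), (-32, 0.0541), (-24, 0.0557), (-16, 0.0542), (-8, 0.0326), (0, 0.0309), (8, 0.0299), (16, 0.0335), (24, 0.0535), (32, 0.0532), (40, 0.0516), (48, 0.0506), (56, 0.0493), (64, 0.0483), (72, 0.0484), (80, 0.0471), (88, 0.0461), (96, 0.0463), (104, 0.046), (112, 0.039)]
cap side ((0.4430640935897827, 0.33250731229782104), 0.02363419160246849) 0.15404699521066656
cap top ((0.44362834095954895, 0.33342793583869934), 0.020471010357141495) 0.15463488246833823
```

```bash
cat >> h.py <<'E'
C=np.array([.5993,.022,0]); YAW=-.052
def crate(x,y,z): return C+R.from_euler('z',YAW).apply(np.array([x,y,z])/1000)
def row(p,ytool,tilt=0,axis='y',T0=None):
    """grasp at crate point p(mm); tool y along crate angle ytool(deg), then tilted about crate axis by tilt deg"""
    if T0 is None: o=get_obs(); T0=(o['tool_pos'],R.from_rotvec(o['tool_rot']))
    y=np.deg2rad(ytool); yv=np.array([np.cos(y),np.sin(y),0]); zv=np.array([0,0,-1.]); 
    Rt=R.from_euler('z',YAW)*R.from_euler(axis,tilt,degrees=True)*R.from_matrix(np.c_[np.cross(yv,zv),yv,zv])
    t=crate(*p)-tcp_to_grasp*Rt.apply([0,0,1])
    s=T0[1].inv().apply(t-T0[0])*100; rv=(T0[1].inv()*Rt).as_rotvec()
    print(p,tilt,'row',s.round(2).tolist()+rv.round(3).tolist(),flush=True)
    return t,Rt
E
python3 - <<'E'
from h import *
T=row((26.5,0,150),0); row((26.5,0,50),0,T0=T)
E
```

```text
(26.5, 0, 150) 0 row [-58.32, -39.65, 9.95, -0.002, 0.001, 1.283]
(26.5, 0, 50) 0 row [0.0, 0.0, 10.0, 0.0, 0.0, 0.0]
```

arm_command:
  plan:
    - [[-58.3, -39.7, 9.9, 0, 0, 1.283], [-58.3, -39.7, 9.9, 0, 0, 1.283], [-58.3, -39.7, 9.9, 0, 0, 1.283], [-58.3, -39.7, 9.9, 0, 0, 1.283], [-58.3, -39.7, 9.9, 0, 0, 1.283], [-58.3, -39.7, 9.9, 0, 0, 1.283], [-58.3, -39.7, 9.9, 0, 0, 1.283], [-58.3, -39.7, 9.9, 0, 0, 1.283], [-58.3, -39.7, 9.9, 0, 0, 1.283], [-58.3, -39.7, 9.9, 0, 0, 1.283], [-58.3, -39.7, 9.9, 0, 0, 1.283], [-58.3, -39.7, 9.9, 0, 0, 1.283]]
  gripper: 0.2
  force: 35

```text
t: 1.1
tool_pos: [0.5019, 0.1881, 0.3346]
tool_rot: [-2.28, -2.161, 0.0]
contact_force: [1.1, 0.0, 0.5]
opening: 0.0338
grip_force: 0.0
```

```bash
python3 - <<'E'
from h import *
T=row((26.5,0,150),0)
E
```

```text
(26.5, 0, 150) 0 row [-16.06, 13.27, 2.99, -0.0, -0.0, -0.001]
```

arm_command:
  plan:
    - [[-16, 13.2, 3, 0, 0, 0], [-16, 13.2, 3, 0, 0, 0], [-16, 13.2, 3, 0, 0, 0], [-16, 13.2, 3, 0, 0, 0], [-16, 13.2, 3, 0, 0, 0], [-16, 13.2, 3, 0, 0, 0], [-16, 13.2, 3, 0, 0, 0], [-16, 13.2, 3, 0, 0, 0]]

```text
t: 1.77
tool_pos: [0.6245, 0.0234, 0.3045]
tool_rot: [-2.278, -2.161, 0.001]
contact_force: [0.6, -0.5, -0.4]
opening: 0.034
grip_force: 0.0
```

```bash
python3 - <<'E'
from h import *
T=row((26.5,0,52),0); print(get_obs()['q'])
im,W=cloud('wrist');cv2.imwrite('pics/w1.png',im)
q=(W-C)@R.from_euler('z',YAW).as_matrix()
m=(abs(q[...,1])<.15)&(abs(q[...,0])<.13)
for y in(-80,-30,0,30,80):
  s=m&(abs(q[...,1]-y/1000)<.003); print(y,[(x,round(float(np.median(q[s&(abs(q[...,0]-x/1000)<.002)][:,2])*1000)) ) for x in range(-60,64,4) if (s&(abs(q[...,0]-x/1000)<.002)).any()])
E
```

```text
(26.5, 0, 52) 0 row [-0.28, 0.15, 9.78, -0.002, -0.0, -0.001]
[-8.15841563e-02  1.32378140e-01  1.69987623e+00  4.51841391e-04
  1.31097035e+00 -2.91754692e-02]
-80 [(-8, 8), (-4, 9), (0, 8), (4, 8), (8, 8), (12, 8), (16, 8), (20, 55), (24, 56), (28, 55), (32, 54), (36, 53), (40, 53), (44, 52), (48, 52), (52, 52), (56, 51)]
-30 [(-60, 8), (-56, 9), (-52, 9), (-48, 8), (-32, 55), (-28, 56), (-24, 56), (-20, 54), (-16, 9), (-12, 8), (-8, 9), (-4, 9), (0, 8), (4, 9), (8, 9), (12, 8), (16, 8), (20, 55), (24, 56), (28, 55), (32, 54), (36, 31), (40, 9), (44, 8), (48, 8), (52, 9), (56, 8), (60, 8)]
0 [(-60, 9), (-56, 9), (-52, 9), (-48, 9), (-32, 55), (-28, 56), (-24, 209), (-20, 205), (-16, 189), (-12, 188), (-8, 186), (-4, 9), (0, 9), (4, 9), (8, 162), (12, 9), (16, 9), (20, 55), (24, 56), (28, 55), (32, 55), (36, 30), (40, 9), (44, 161), (48, 9), (52, 9), (56, 9), (60, 187)]
30 [(-60, 8), (-56, 8), (-52, 8), (-48, 9), (-32, 56), (-28, 56), (-24, 56), (-20, 55), (-16, 8), (-12, 8), (-8, 8), (-4, 8), (0, 8), (4, 8), (8, 9), (12, 8), (16, 8), (20, 55), (24, 56), (28, 55), (32, 54), (36, 9), (40, 8), (44, 8), (48, 8), (52, 8), (56, 8), (60, 9)]
80 [(-60, 51), (-56, 52), (-52, 52), (-48, 53), (-44, 53), (-40, 54), (-36, 54), (-32, 55), (-28, 56), (-24, 56), (-20, 55), (-16, 8), (-12, 8), (-8, 8), (-4, 8), (0, 8), (4, 8), (8, 8), (12, 9), (16, 9), (20, 55), (24, 56), (28, 55), (32, 55), (36, 53), (40, 53), (44, 53), (48, 52), (52, 52), (56, 51), (60, 51)]
```

View pics/w1.png

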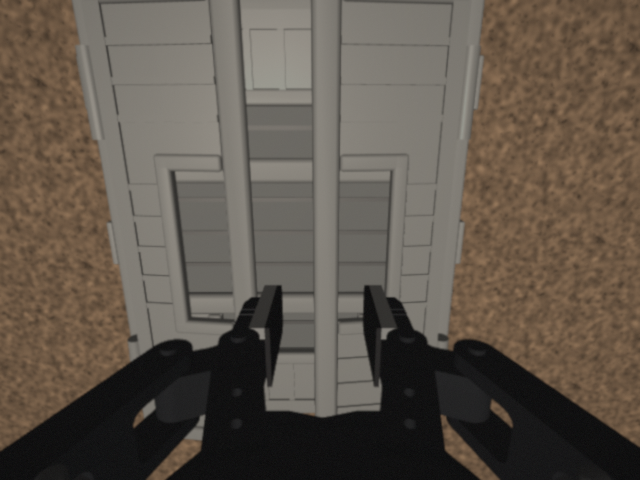

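arm_command:
  plan:
    - [[-0.3, 0.2, 7, 0, 0, 0], [-0.3, 0.2, 7, 0, 0, 0], [-0.3, 0.2, 9, 0, 0, 0], [-0.3, 0.2, 9.8, 0, 0, 0], [-0.3, 0.2, 9.8, 0, 0, 0]]

```text
t: 2.23
tool_pos: [0.625, 0.0217, 0.2048]
tool_rot: [-2.274, -2.162, 0.005]
contact_force: [-0.4, 0.5, 0.1]
opening: 0.0341
grip_force: 0.0
```

arm_command:
  plan:
    - [[0, 0, 0, 0, 0, 0], [0, 0, 0, 0, 0, 0], [0, 0, 0, 0, 0, 0], [0, 0, 0, 0, 0, 0], [0, 0, 0, 0, 0, 0]]
  gripper: 1

```text
t: 2.65
tool_pos: [0.6268, 0.0208, 0.2083]
tool_rot: [-2.278, -2.163, -0.002]
contact_force: [-3.2, 4.2, 0.9]
opening: 0.0151
grip_force: 34.0
```

```bash
cat >> h.py <<'E'
def arc(which,phi0,d0,d1,step):
    o=get_obs(); T0=(o['tool_pos'],R.from_rotvec(o['tool_rot']))
    sx={'far':1,'near':-1,'left':1,'right':-1}[which]
    for d in np.arange(d0,d1+.1,step):
        f=np.deg2rad(phi0+d)
        if which in('far','near'): row((sx*(108-82*np.cos(f)),0,42+82*np.sin(f)),0,sx*d,'y',T0)
        else: row((0,sx*(144-96*np.cos(f)),28+96*np.sin(f)),90,-sx*d,'x',T0)
E
python3 - <<'E'
from h import *
arc('far',6.5,0,66,6)
E
```

```text
(np.float64(26.527107834519825), 0, np.float64(51.28266352896835)) 0.0 row [-0.03, -0.1, 0.23, 0.001, -0.001, 0.0]
(np.float64(27.94372741616546), 0, np.float64(59.748048342924434)) 6.0 row [-0.03, 1.66, -0.53, 0.106, -0.001, 0.0]
(np.float64(30.237460273091656), 0, np.float64(68.01898182521755)) 12.0 row [-0.03, 3.49, -1.1, 0.21, -0.001, 0.0]
(np.float64(33.38317578812345), 0, np.float64(76.0048458978116)) 18.0 row [-0.03, 5.37, -1.48, 0.315, -0.001, 0.0]
(np.float64(37.346408843794876), 0, np.float64(83.61814576277774)) 24.0 row [-0.03, 7.28, -1.66, 0.42, -0.001, 0.0]
(np.float64(42.08373742938818), 0, np.float64(90.77546851360998)) 30.0 row [-0.03, 9.19, -1.64, 0.525, -0.001, 0.0]
(np.float64(47.543258381569835), 0, np.float64(97.39839702448414)) 36.0 row [-0.03, 11.1, -1.41, 0.629, -0.001, 0.0]
(np.float64(53.66515604630953), 0, np.float64(103.41436910469817)) 42.0 row [-0.03, 12.97, -1.0, 0.734, -0.001, 0.0]
(np.float64(60.38235763170294), 0, np.float64(108.75747250521817)) 48.0 row [-0.03, 14.78, -0.38, 0.839, -0.001, 0.001]
(np.float64(67.6212680715157), 0, np.float64(113.36916706707177)) 54.0 row [-0.03, 16.53, 0.42, 0.943, -0.001, 0.001]
(np.float64(75.3025763481298), 0, np.float64(117.19892609958018)) 60.0 row [-0.03, 18.18, 1.39, 1.048, -0.001, 0.001]
(np.float64(83.34212444064961), 0, np.float64(120.2047899613546)) 66.0 row [-0.03, 19.71, 2.54, 1.153, -0.001, 0.001]
```

arm_command:
  plan:
    - [[0, 1.7, -0.6, 0.105, 0, 0], [0, 3.5, -1.2, 0.21, 0, 0], [0, 5.4, -1.5, 0.315, 0, 0], [0, 7.3, -1.7, 0.42, 0, 0], [0, 9.2, -1.7, 0.525, 0, 0], [0, 11.1, -1.5, 0.63, 0, 0], [0, 13, -1.0, 0.735, 0, 0], [0, 13, -1.0, 0.735, 0, 0]]

```text
t: 3.32
tool_pos: [0.7572, 0.0139, 0.2159]
tool_rot: [-1.82, -1.728, 0.682]
contact_force: [-14.5, 3.4, 13.2]
opening: 0.015
grip_force: 36.0
```

```bash
python3 - <<'E'
from h import *
print(get_obs()['q']);arc('far',6.5,42,78,6)
E
```

```text
[-0.07751128  0.6933418   1.17925713 -0.01821668  2.02190984 -0.02716345]
(np.float64(53.66515604630953), 0, np.float64(103.41436910469817)) 42.0 row [-0.01, -0.24, -0.12, -0.02, -0.001, 0.001]
(np.float64(60.38235763170294), 0, np.float64(108.75747250521817)) 48.0 row [-0.01, 1.5, -0.91, 0.085, -0.001, 0.001]
(np.float64(67.6212680715157), 0, np.float64(113.36916706707177)) 54.0 row [-0.01, 3.32, -1.53, 0.189, -0.001, 0.001]
(np.float64(75.3025763481298), 0, np.float64(117.19892609958018)) 60.0 row [-0.01, 5.19, -1.94, 0.294, -0.001, 0.001]
(np.float64(83.34212444064961), 0, np.float64(120.2047899613546)) 66.0 row [-0.01, 7.1, -2.16, 0.399, -0.001, 0.001]
(np.float64(91.65182937778982), 0, np.float64(122.35382577890803)) 72.0 row [-0.01, 9.01, -2.18, 0.504, -0.001, 0.001]
(np.float64(100.14064829334163), 0, np.float64(123.62248826610866)) 78.0 row [-0.01, 10.92, -2.0, 0.608, -0.001, 0.001]
```

arm_command:
  plan:
    - [[0, 1.4, -0.8, 0.105, 0, 0], [0, 3.2, -1.4, 0.21, 0, 0], [0, 5.0, -1.8, 0.315, 0, 0], [0, 6.9, -2.0, 0.42, 0, 0], [0, 6.9, -2.0, 0.42, 0, 0], [0, 6.9, -2.0, 0.42, 0, 0]]

```text
t: 3.82
tool_pos: [0.8214, 0.01, 0.1829]
tool_rot: [-1.54, -1.461, 0.953]
contact_force: [-3.0, 1.3, -6.5]
opening: 0.015
grip_force: 36.7
```

```bash
cat >> h.py <<'E'
def pic(cam,name):
    im,W=cloud(cam); cv2.imwrite(f'pics/{name}.png',im); np.save(name+'.npy',W); return im,W
E
python3 - <<'E'
from h import *
print(get_obs()['q'],get_obs()['contact_force']);arc('far',6.5,66,84,6); pic('side','s2')
E
```

```text
[-0.07545574  0.97159406  0.86541295 -0.03423222  2.45986753 -0.03566917] [-3.0414751   1.28728494 -6.49402268]
(np.float64(83.34212444064961), 0, np.float64(120.2047899613546)) 66.0 row [0.04, 0.07, -0.22, -0.004, 0.0, -0.0]
(np.float64(91.65182937778982), 0, np.float64(122.35382577890803)) 72.0 row [0.04, 1.83, -0.98, 0.101, 0.0, -0.0]
(np.float64(100.14064829334163), 0, np.float64(123.62248826610866)) 78.0 row [0.04, 3.65, -1.56, 0.206, 0.0, -0.0]
(np.float64(108.71557591086666), 0, np.float64(123.99687769126204)) 84.0 row [0.04, 5.53, -1.95, 0.31, 0.0, -0.0]
```

View pics/s2.png

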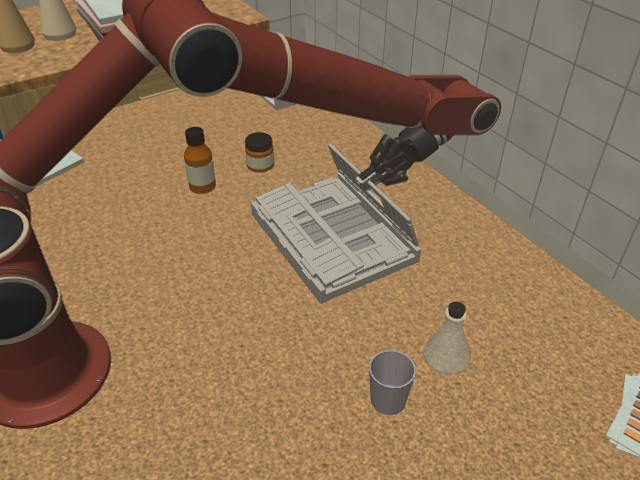

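Far side is at about 70°, gripper at (390,165); the near side is still flat. I'll release, back off and push it the rest of the way from inside.

arm_command:
  plan:
    - [[0, 0, 0, 0, 0, 0], [0, 0, 0, 0, 0, 0], [0, 0, 0, 0, 0, 0], [0, 0, -2, 0, 0, 0], [0, 0, -5, -0.1, 0, 0], [0, -4, -8, -0.2, 0, 0], [0, -8, -10, -0.3, 0, 0], [0, -8, -10, -0.3, 0, 0]]
  gripper: 0.2

```text
t: 4.53
tool_pos: [0.8809, 0.0069, 0.3117]
tool_rot: [-1.763, -1.673, 0.747]
contact_force: [0.2, 0.1, 4.2]
opening: 0.0341
grip_force: 0.0
```

```bash
python3 - <<'E'
from h import *
T=row((40,0,200),0); row((40,0,100),0,T0=T)
im,W=pic('side','s3'); W2=(W-C)@R.from_euler('z',YAW).as_matrix()*1000
# far panel: points z>60 in the crate area
m=np.zeros((480,640),bool); m[120:270,300:440]=1
q=W2[m&(W2[...,2]>60)&(W2[...,2]<135)&(W2[...,0]<130)&(W2[...,0]>40)&(abs(W2[...,1])<160)]
for z in range(62,130,8):
    s=q[abs(q[:,2]-z)<4]; print(z,len(s),np.percentile(s[:,0],[5,50,95]).round(1) if len(s) else '')
E
```

```text
(40, 0, 200) 0 row [0.03, -19.37, 15.14, -0.839, 0.0, -0.0]
(40, 0, 100) 0 row [0.0, 0.0, 10.0, 0.0, 0.0, 0.0]
62 105 [94.3 96.3 98.2]
70 118 [91.  93.5 95.9]
78 211 [88.  90.7 94.8]
86 132 [85.3 88.1 93.6]
94 112 [82.6 84.9 88. ]
102 111 [79.3 81.8 84.8]
110 70 [76.2 78.2 82.3]
118 168 [72.7 74.5 77.6]
126 403 [72.  75.  79.3]
```

arm_command:
  plan:
    - [[0, -19.4, 15.1, -0.84, 0, 0], [0, -19.4, 15.1, -0.84, 0, 0], [0, -19.4, 15.1, -0.84, 0, 0], [0, -19.4, 15.1, -0.84, 0, 0], [0, -19.4, 15.1, -0.84, 0, 0], [0, -19.4, 15.1, -0.84, 0, 0], [0, -19.4, 15.1, -0.84, 0, 0], [0, -19.4, 15.1, -0.84, 0, 0], [0, -19.4, 15.1, -0.84, 0, 0]]
  gripper: 1

```text
t: 5.33
tool_pos: [0.6384, 0.0197, 0.349]
tool_rot: [-2.271, -2.156, 0.016]
contact_force: [0.6, -1.1, -0.2]
opening: 0.0001
grip_force: 0.0
```

```bash
python3 - <<'E'
from h import *
T=row((40,0,200),0); row((40,0,102),0); row((70,0,102),0); row((90,0,102),0); print(get_obs()['contact_force'])
E
```

```text
(40, 0, 200) 0 row [0.03, 0.07, -0.57, -0.014, 0.0, 0.0]
(40, 0, 102) 0 row [0.03, 0.21, 9.23, -0.014, 0.0, 0.0]
(70, 0, 102) 0 row [0.03, 3.21, 9.18, -0.014, 0.0, 0.0]
(90, 0, 102) 0 row [0.03, 5.21, 9.15, -0.014, 0.0, 0.0]
[ 0.60936234 -1.0677583  -0.1670605 ]
```

Descend and push to about x=88, then creep.

arm_command:
  plan:
    - [[0, 0.1, 4, 0, 0, 0], [0, 0.1, 8, 0, 0, 0], [0, 0.2, 9.2, 0, 0, 0], [0, 1.2, 9.2, 0, 0, 0], [0, 2.2, 9.2, 0, 0, 0], [0, 3.2, 9.2, 0, 0, 0], [0, 4.0, 9.2, 0, 0, 0], [0, 4.5, 9.2, 0, 0, 0], [0, 4.9, 9.2, 0, 0, 0], [0, 4.9, 9.2, 0, 0, 0]]

```text
t: 6.17
tool_pos: [0.6879, 0.0169, 0.2549]
tool_rot: [-2.267, -2.152, 0.024]
contact_force: [-12.1, 0.1, 7.1]
opening: -0.0001
grip_force: 0.0
```

arm_command:
  plan:
    - [[0, 0.1, 0, 0, 0, 0], [0, 0.2, 0, 0, 0, 0], [0, 0.3, 0, 0, 0, 0], [0, 0.3, 0, 0, 0, 0]]

```text
t: 6.5
tool_pos: [0.6903, 0.0168, 0.2548]
tool_rot: [-2.267, -2.152, 0.024]
contact_force: [-10.5, 0.3, 6.1]
opening: 0.0004
grip_force: 0.0
```

```bash
cat >> h.py <<'E'
def panel(cam,which,name):
    im,W=pic(cam,name); q=(W-C)@R.from_euler('z',YAW).as_matrix()*1000; q=q.reshape(-1,3)
    ax=0 if which in('far','near') else 1; h=108 if ax==0 else 144; s=-1 if which in('near','right') else 1
    o=1-ax; q=q[(q[:,2]>60)&(q[:,2]<126)&(abs(q[:,ax]*s-h+10)<45)&(abs(q[:,o])<(145 if ax==0 else 95))]
    res=[]
    for z in range(64,126,6):
        t=q[abs(q[:,2]-z)<3]
        if len(t)>15: res.append((z,len(t),*np.percentile(t[:,ax],[5,50,95]).round(1).tolist()))
    print(which,*res,sep='\n ')
E
python3 - <<'E'
from h import *
row((90,0,102),0); panel('side','far','s4')
E
```

```text
(90, 0, 102) 0 row [0.04, -0.12, -0.19, -0.022, 0.0, -0.0]
far
 (64, 134, 111.6, 114.2, 116.7)
 (70, 133, 112.1, 115.0, 117.7)
 (76, 139, 113.3, 115.5, 118.2)
 (82, 202, 113.2, 116.7, 121.4)
 (88, 146, 80.0, 117.1, 120.2)
 (94, 147, 76.5, 118.1, 121.5)
 (100, 147, 75.6, 118.8, 121.9)
 (106, 140, 75.3, 119.6, 122.6)
 (112, 136, 76.6, 120.9, 123.7)
 (118, 145, 81.4, 121.3, 123.5)
 (124, 145, 77.9, 121.3, 123.7)
```

arm_command:
  plan:
    - [[0, -1, 0, 0, 0, 0], [0, -3, 0, 0, 0, 0], [0, -4, -4, 0, 0, 0], [0, -5, -8, 0, 0, 0], [0, -6, -10, 0, 0, 0], [0, -7, -10, 0, 0, 0]]
  gripper: 0.2

```text
t: 7.05
tool_pos: [0.624, 0.0203, 0.3638]
tool_rot: [-2.277, -2.161, 0.005]
contact_force: [-0.0, 0.5, 1.4]
opening: 0.0338
grip_force: 0.0
```

```bash
python3 - <<'E'
from h import *
panel('side','far','s5')
W=np.load('s5.npy').reshape(-1,3); W=W[~np.isnan(W[:,0])]
B=W[(W[:,2]>.02)&(W[:,2]<.058)&(abs(W[:,0]-.6)<.17)&(abs(W[:,1]-.02)<.19)]
r=cv2.minAreaRect(B[:,:2].astype(np.float32));print(r)
q=(B-C)@R.from_euler('z',YAW).as_matrix()*1000; print(np.percentile(q,[.3,99.7],axis=0).round(1).tolist())
row((-26.5,0,150),0)
E
```

```text
far
 (64, 177, 103.5, 105.8, 107.9)
 (70, 179, 103.8, 105.8, 107.7)
 (76, 168, 103.0, 105.5, 107.6)
 (82, 234, 102.8, 105.7, 110.9)
 (88, 146, 102.9, 105.6, 108.0)
 (94, 147, 103.0, 105.5, 108.3)
 (100, 122, 103.1, 105.7, 108.2)
 (106, 134, 103.1, 105.5, 107.7)
 (112, 122, 103.3, 105.3, 107.2)
 (118, 132, 102.8, 104.4, 106.0)
 (124, 151, 102.0, 103.9, 105.6)
((0.5958452820777893, 0.02072659134864807), (0.3084893822669983, 0.23526382446289062), 87.3525390625)
[[-119.5, -153.3, 20.2], [111.6, 148.0, 57.3]]
(-26.5, 0, 150) 0 row [0.03, -4.88, 5.61, -0.01, 0.0, 0.0]
```

View pics/s5.png

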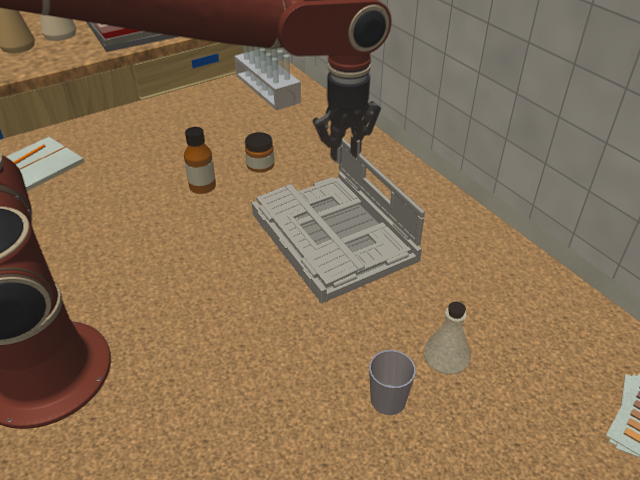

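Far side is upright (rim from (340,150) to (420,215)) and the crate hasn't moved. Next is the near side.

arm_command:
  plan:
    - [[0, -4.8, 4, 0, 0, 0], [0, -4.8, 6, 0, 0, 0], [0, -4.8, 6, 0, 0, 0], [0, -4.8, 10, 0, 0, 0], [0, -4.8, 13, 0, 0, 0], [0, -4.8, 15.3, 0, 0, 0], [0, -4.8, 15.3, 0, 0, 0], [0, -4.8, 15.3, 0, 0, 0]]

```text
t: 7.77
tool_pos: [0.572, 0.0231, 0.202]
tool_rot: [-2.269, -2.154, 0.02]
contact_force: [-0.5, 0.3, 0.9]
opening: 0.0341
grip_force: 0.0
```

arm_command:
  plan:
    - [[0, 0, 0, 0, 0, 0], [0, 0, 0, 0, 0, 0], [0, 0, 0, 0, 0, 0], [0, 0, 0, 0, 0, 0], [0, 0, 0, 0, 0, 0]]
  gripper: 1

```text
t: 8.18
tool_pos: [0.5731, 0.023, 0.2057]
tool_rot: [-2.275, -2.159, 0.008]
contact_force: [6.4, -0.5, -0.6]
opening: 0.0152
grip_force: 34.4
```

```bash
python3 - <<'E'
from h import *
arc('near',6.5,0,66,6)
E
```

```text
(np.float64(-26.527107834519825), 0, np.float64(51.28266352896835)) -0.0 row [0.03, -0.03, -0.03, -0.007, 0.0, -0.0]
(np.float64(-27.94372741616546), 0, np.float64(59.748048342924434)) -6.0 row [0.03, -1.79, -0.78, -0.112, 0.0, -0.0]
(np.float64(-30.237460273091656), 0, np.float64(68.01898182521755)) -12.0 row [0.03, -3.62, -1.34, -0.216, 0.0, -0.0]
(np.float64(-33.38317578812345), 0, np.float64(76.0048458978116)) -18.0 row [0.03, -5.51, -1.71, -0.321, 0.0, -0.0]
(np.float64(-37.346408843794876), 0, np.float64(83.61814576277774)) -24.0 row [0.03, -7.42, -1.88, -0.426, 0.0, -0.0]
(np.float64(-42.08373742938818), 0, np.float64(90.77546851360998)) -30.0 row [0.03, -9.33, -1.85, -0.531, 0.0, -0.0]
(np.float64(-47.543258381569835), 0, np.float64(97.39839702448414)) -36.0 row [0.03, -11.23, -1.61, -0.635, 0.0, -0.0]
(np.float64(-53.66515604630953), 0, np.float64(103.41436910469817)) -42.0 row [0.03, -13.1, -1.18, -0.74, 0.0, -0.0]
(np.float64(-60.38235763170294), 0, np.float64(108.75747250521817)) -48.0 row [0.03, -14.91, -0.56, -0.845, 0.0, 0.0]
(np.float64(-67.6212680715157), 0, np.float64(113.36916706707177)) -54.0 row [0.03, -16.65, 0.25, -0.949, 0.0, 0.0]
(np.float64(-75.3025763481298), 0, np.float64(117.19892609958018)) -60.0 row [0.03, -18.29, 1.24, -1.054, 0.0, 0.0]
(np.float64(-83.34212444064961), 0, np.float64(120.2047899613546)) -66.0 row [0.03, -19.83, 2.39, -1.159, 0.0, 0.0]
```

arm_command:
  plan:
    - [[0, -1.7, -0.8, -0.105, 0, 0], [0, -3.5, -1.3, -0.21, 0, 0], [0, -5.3, -1.7, -0.315, 0, 0], [0, -7.2, -1.9, -0.42, 0, 0], [0, -9.1, -1.8, -0.525, 0, 0], [0, -11.0, -1.6, -0.63, 0, 0], [0, -12.8, -1.2, -0.735, 0, 0], [0, -12.8, -1.2, -0.735, 0, 0]]

```text
t: 8.85
tool_pos: [0.4421, 0.0299, 0.2181]
tool_rot: [1.835, 1.742, 0.666]
contact_force: [0.0, -0.7, 3.4]
opening: 0.0151
grip_force: 36.4
```

```bash
python3 - <<'E'
from h import *
print(get_obs()['q']);arc('near',6.5,42,84,6)
E
```

```text
[-0.10993212 -0.35904589  2.35759004  0.09394598  0.4146314  -0.12934719]
(np.float64(-53.66515604630953), 0, np.float64(103.41436910469817)) -42.0 row [0.03, 0.03, -0.0, -0.002, 0.001, 0.0]
(np.float64(-60.38235763170294), 0, np.float64(108.75747250521817)) -48.0 row [0.03, -1.73, -0.76, -0.107, 0.001, 0.0]
(np.float64(-67.6212680715157), 0, np.float64(113.36916706707177)) -54.0 row [0.03, -3.56, -1.33, -0.212, 0.001, 0.0]
(np.float64(-75.3025763481298), 0, np.float64(117.19892609958018)) -60.0 row [0.03, -5.44, -1.71, -0.316, 0.001, 0.0]
(np.float64(-83.34212444064961), 0, np.float64(120.2047899613546)) -66.0 row [0.03, -7.34, -1.88, -0.421, 0.001, 0.0]
(np.float64(-91.65182937778982), 0, np.float64(122.35382577890803)) -72.0 row [0.03, -9.26, -1.86, -0.526, 0.001, 0.0]
(np.float64(-100.14064829334163), 0, np.float64(123.62248826610866)) -78.0 row [0.03, -11.16, -1.64, -0.631, 0.001, 0.0]
(np.float64(-108.71557591086666), 0, np.float64(123.99687769126204)) -84.0 row [0.03, -13.03, -1.21, -0.735, 0.001, 0.0]
```

arm_command:
  plan:
    - [[0, -1.7, -0.8, -0.105, 0, 0], [0, -2.9, -1.2, -0.175, 0, 0], [0, -2.9, -1.2, -0.175, 0, 0], [0, -2.9, -1.2, -0.175, 0, 0]]

```text
t: 9.18
tool_pos: [0.4144, 0.0313, 0.2085]
tool_rot: [1.721, 1.634, 0.788]
contact_force: [2.7, -1.1, 2.0]
opening: 0.0155
grip_force: 37.7
```

```bash
python3 - <<'E'
from h import *
print(get_obs()['q']);arc('near',6.5,48,60,6)
E
```

```text
[-0.11737044 -0.44970022  2.46258582  0.21901043  0.23607212 -0.25402535]
(np.float64(-60.38235763170294), 0, np.float64(108.75747250521817)) -48.0 row [0.03, 0.9, 0.54, 0.061, 0.0, 0.0]
(np.float64(-67.6212680715157), 0, np.float64(113.36916706707177)) -54.0 row [0.03, -0.81, -0.33, -0.043, 0.0, 0.0]
(np.float64(-75.3025763481298), 0, np.float64(117.19892609958018)) -60.0 row [0.03, -2.6, -1.02, -0.148, 0.0, 0.0]
```

arm_command:
  plan:
    - [[0, 0, 0, 0, 0, 0], [0, 0, 0, 0, 0, 0], [0, 0, 0, 0, 0, 0], [0, 0, -2, 0, 0, 0], [0, 0, -4, 0.05, 0, 0], [0, 3, -6, 0.15, 0, 0], [0, 7, -8, 0.25, 0, 0], [0, 10, -10, 0.35, 0, 0], [0, 10, -10, 0.35, 0, 0]]
  gripper: 0.2

```text
t: 9.93
tool_pos: [0.4009, 0.0319, 0.3578]
tool_rot: [1.949, 1.851, 0.528]
contact_force: [1.8, 0.6, 2.1]
opening: 0.0345
grip_force: 0.0
```

```bash
python3 - <<'E'
from h import *
T=row((-10,0,220),0); row((-10,0,102),0,T0=T); row((-70,0,102),0,T0=T); panel('top','near','s6');panel('top','far','s6')
E
```

```text
(-10, 0, 220) 0 row [0.04, 16.9, 8.53, 0.557, 0.001, 0.0]
(-10, 0, 102) 0 row [0.0, 0.0, 11.8, 0.0, 0.0, 0.0]
(-70, 0, 102) 0 row [-0.0, -6.0, 11.8, 0.0, 0.0, 0.0]
near
 (64, 371, -98.2, -95.3, -92.4)
 (70, 338, -94.3, -91.6, -88.6)
 (76, 442, -90.7, -87.5, -82.4)
 (82, 344, -87.7, -84.1, -80.8)
 (88, 323, -83.2, -80.0, -76.8)
 (94, 311, -78.9, -75.8, -72.6)
 (100, 317, -75.2, -71.9, -68.8)
 (106, 241, -71.5, -68.6, -66.7)
 (112, 447, -67.8, -65.8, -62.8)
 (118, 910, -64.3, -60.3, -55.9)
 (124, 24, -61.7, -60.1, -58.3)
far
 (64, 177, 105.5, 107.3, 108.2)
 (70, 145, 105.6, 107.2, 108.0)
 (76, 130, 105.3, 107.0, 108.3)
 (82, 291, 105.0, 107.1, 112.0)
 (88, 230, 105.4, 107.5, 111.4)
 (94, 113, 105.0, 107.1, 108.0)
 (100, 129, 105.0, 107.0, 108.1)
 (106, 123, 105.1, 107.0, 108.0)
 (112, 114, 104.9, 106.8, 108.0)
 (118, 83, 105.1, 105.7, 106.5)
 (124, 149, 104.6, 105.2, 106.1)
```

arm_command:
  plan:
    - [[0, 16.9, 8.5, 0.557, 0, 0], [0, 16.9, 8.5, 0.557, 0, 0], [0, 16.9, 8.5, 0.557, 0, 0], [0, 16.9, 8.5, 0.557, 0, 0], [0, 16.9, 8.5, 0.557, 0, 0], [0, 16.9, 8.5, 0.557, 0, 0], [0, 16.9, 8.5, 0.557, 0, 0]]
  gripper: 1

```text
t: 10.62
tool_pos: [0.5874, 0.0223, 0.3576]
tool_rot: [-2.268, -2.153, 0.02]
contact_force: [-0.8, -0.4, 0.5]
opening: 0.0001
grip_force: 0.0
```

```bash
python3 - <<'E'
from h import *
row((-10,0,102),0);row((-70,0,102),0)
E
```

```text
(-10, 0, 102) 0 row [0.03, 0.38, 10.09, -0.019, -0.0, -0.0]
(-70, 0, 102) 0 row [0.03, -5.62, 10.2, -0.019, -0.0, -0.0]
```

arm_command:
  plan:
    - [[0, 0.3, 4, 0, 0, 0], [0, 0.3, 8, 0, 0, 0], [0, 0.3, 10.1, 0, 0, 0], [0, -1.5, 10.1, 0, 0, 0], [0, -3, 10.1, 0, 0, 0], [0, -4, 10.1, 0, 0, 0], [0, -5, 10.2, 0, 0, 0], [0, -5.4, 10.2, 0, 0, 0], [0, -5.4, 10.2, 0, 0, 0]]

```text
t: 11.37
tool_pos: [0.5313, 0.0255, 0.2642]
tool_rot: [-2.276, -2.161, 0.005]
contact_force: [0.6, 0.1, 9.0]
opening: 0.0002
grip_force: 5.4
```

arm_command:
  plan:
    - [[0, -0.2, 0, 0, 0, 0], [0, -0.4, 0, 0, 0, 0], [0, -0.4, 0, 0, 0, 0]]

```text
t: 11.62
tool_pos: [0.5282, 0.0256, 0.265]
tool_rot: [-2.277, -2.162, 0.002]
contact_force: [2.9, 0.2, 11.5]
opening: 0.0003
grip_force: 6.2
```

```bash
python3 - <<'E'
from h import *
row((-75,0,102),0);panel('top','near','s7')
E
```

```text
(-75, 0, 102) 0 row [0.01, -0.38, 0.83, -0.002, -0.0, 0.0]
near
 (64, 101, -106.3, -104.4, -103.2)
 (70, 98, -105.0, -103.3, -102.2)
 (76, 85, -103.9, -102.2, -101.0)
 (82, 203, -103.0, -100.6, -95.4)
 (88, 112, -101.8, -99.6, -97.1)
 (94, 87, -100.7, -98.5, -97.3)
 (100, 95, -99.6, -97.4, -95.9)
 (106, 93, -97.9, -96.0, -94.9)
 (112, 70, -97.2, -95.4, -94.4)
 (118, 47, -95.8, -95.1, -94.3)
 (124, 108, -95.2, -94.4, -93.4)
```

arm_command:
  plan:
    - [[0, 1.2, 0, 0, 0, 0], [0, 1.2, -2.6, 0, 0, 0], [0, 1.2, -2.6, 0, 0, 0], [0, 0, -2.6, 0, 0, 0], [0, -0.8, -2.6, 0, 0, 0], [0, -1.3, -2.6, 0, 0, 0], [0, -1.7, -2.6, 0, 0, 0], [0, -1.7, -2.6, 0, 0, 0]]

```text
t: 12.33
tool_pos: [0.5101, 0.0264, 0.2867]
tool_rot: [-2.273, -2.158, 0.011]
contact_force: [2.5, -0.7, -0.3]
opening: -0.0
grip_force: 1.2
```

```bash
python3 - <<'E'
from h import *
row((-90,0,135),0);panel('top','near','s8')
E
```

```text
(-90, 0, 135) 0 row [0.02, -0.07, -0.3, -0.01, 0.0, -0.0]
near
 (64, 20, -111.7, -110.2, -110.0)
 (70, 23, -111.8, -110.2, -109.8)
 (76, 26, -112.2, -110.3, -110.0)
 (82, 60, -112.2, -111.0, -109.4)
 (88, 49, -112.3, -110.4, -109.5)
 (94, 24, -112.3, -110.3, -110.0)
 (124, 28, -112.4, -112.2, -111.9)
```

arm_command:
  plan:
    - [[0, -0.2, 0, 0, 0, 0], [0, -0.3, 0, 0, 0, 0], [0, -0.3, 0, 0, 0, 0]]

```text
t: 12.63
tool_pos: [0.5082, 0.0265, 0.2868]
tool_rot: [-2.274, -2.158, 0.01]
contact_force: [6.5, -0.4, -2.0]
opening: -0.0003
grip_force: 2.9
```

arm_command:
  plan:
    - [[0, 1, 0, 0, 0, 0], [0, 3, -3, 0, 0, 0], [0, 6, -7, 0, 0, 0], [0, 8.8, -8, 0, 0, 0.12], [0, 8.8, -8, 0, 0, 0.24]]
  gripper: 0.2

```text
t: 13.05
tool_pos: [0.6009, 0.0213, 0.3707]
tool_rot: [-2.525, -1.866, 0.005]
contact_force: [-1.1, 0.4, 1.5]
opening: 0.0344
grip_force: 0.0
```

```bash
python3 - <<'E'
from h import *
row((0,48,160),90);panel('top','near','s9');panel('side','far','s10');panel('side','near','s11')
W=np.load('s10.npy')[140:310,240:440].reshape(-1,3); q=(W-C)@R.from_euler('z',YAW).as_matrix()*1000
q=q[(q[:,2]>15)&(q[:,2]<60)&(abs(q[:,0])<150)&(abs(q[:,1])<180)];print(np.percentile(q,[.3,99.7],axis=0).round(1).tolist())
E
```

```text
(0, 48, 160) 0 row [4.68, -1.33, 5.6, -0.004, -0.002, -1.817]
near
 (70, 17, -113.5, -111.9, -111.7)
 (76, 17, -113.8, -112.0, -111.7)
 (82, 16, -113.6, -111.9, -111.7)
 (88, 19, -113.4, -112.0, -111.7)
 (94, 21, -113.6, -112.0, -111.6)
 (124, 17, -114.0, -113.8, -113.6)
far
 (64, 182, 101.5, 103.8, 106.1)
 (70, 184, 101.3, 103.6, 106.0)
 (76, 165, 101.1, 103.3, 105.7)
 (82, 249, 100.9, 103.7, 108.7)
 (88, 125, 100.8, 103.3, 105.8)
 (94, 130, 101.1, 103.4, 105.6)
 (100, 108, 101.2, 103.4, 105.6)
 (106, 121, 100.7, 103.6, 106.0)
 (112, 110, 101.0, 103.3, 105.5)
 (118, 119, 100.8, 102.2, 103.9)
 (124, 143, 99.8, 101.7, 103.7)
near
 (64, 147, -114.2, -112.2, -110.7)
 (70, 145, -114.1, -112.3, -110.6)
 (76, 114, -114.3, -112.6, -110.6)
 (82, 242, -114.5, -112.0, -107.5)
 (88, 118, -114.4, -112.2, -109.2)
 (94, 111, -114.1, -112.3, -110.6)
 (100, 116, -113.8, -112.2, -109.8)
 (106, 98, -114.3, -112.1, -110.8)
 (112, 107, -114.3, -112.5, -111.0)
 (118, 89, -114.6, -113.5, -112.1)
 (124, 125, -115.1, -113.8, -112.6)
[[-121.8, -154.0, 15.3], [110.4, 146.6, 59.7]]
```

View pics/s10.png

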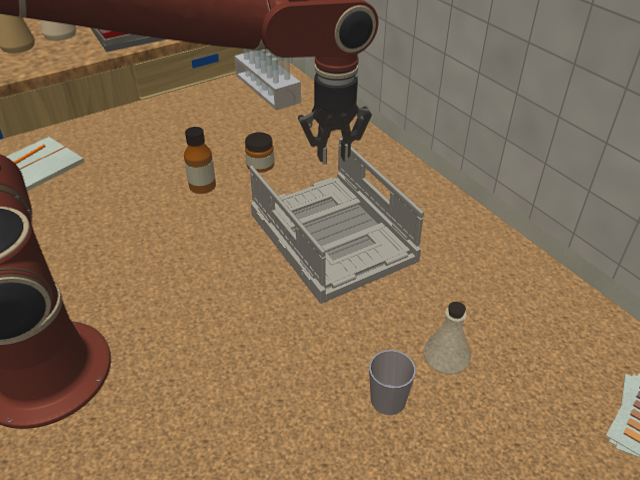

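Both long sides are upright. Now the left end.

```bash
sed -i "s/^C=.*YAW/C=np.array([.598,.0215,0]); YAW/; s/),90,-sx/),-90,-sx/" h.py; python3 - <<'E'
from h import *
T=row((0,48,160),-90);row((0,48,32),-90,T0=T)
E
```

```text
(0, 48, 160) 0 row [4.69, -0.89, 5.0, -0.01, 0.013, 1.334]
(0, 48, 32) 0 row [0.0, 0.0, 12.8, 0.0, 0.0, 0.0]
```

arm_command:
  plan:
    - [[4.7, -0.9, 5, 0, 0, 1.334], [4.7, -0.9, 5, 0, 0, 1.334], [4.7, -0.9, 5, 0, 0, 1.334], [4.7, -0.9, 5, 0, 0, 1.334], [4.7, -0.9, 5, 0, 0, 1.334], [4.7, -0.9, 5, 0, 0, 1.334], [4.7, -0.9, 5, 0, 0, 1.334], [4.7, -0.9, 5, 0, 0, 1.334], [4.7, -0.9, 5, 0, 0, 1.334], [4.7, -0.9, 5, 0, 0, 1.334], [4.7, -0.9, 5, 0, 0, 1.334], [4.7, -0.9, 5, 0, 0, 1.334]]

```text
t: 14.2
tool_pos: [0.5994, 0.0696, 0.3139]
tool_rot: [-3.14, 0.084, 0.025]
contact_force: [-0.6, 0.0, -0.5]
opening: 0.0345
grip_force: 0.0
```

```bash
python3 - <<'E'
from h import *
row((0,48,32),-90); print(get_obs()['q'])
im,W=cloud('wrist'); q=(W-C)@R.from_euler('z',YAW).as_matrix()*1000
for x in(-35,0,35):
  s=abs(q[...,0]-x)<3; print(x,[(y,round(float(np.median(q[s&(abs(q[...,1]-y)<2)][:,2]))) ) for y in range(-100,104,4) if (s&(abs(q[...,1]-y)<2)).any()])
E
```

```text
(0, 48, 32) 0 row [0.31, 0.01, 12.72, 0.0, 0.016, -0.002]
[-7.75764990e-03  7.77114157e-02  1.74218156e+00  5.13449921e-04
  1.33787653e+00  1.61663941e+00]
-35 [(-100, 30), (-96, 20), (-92, 31), (-88, 9), (-84, 8), (-80, 8), (-76, 9), (-72, 8), (-68, 8), (-56, 32), (-52, 32), (-48, 32), (-44, 31), (-40, 9), (-36, 8), (-32, 9), (-28, 9), (-24, 8), (-20, 9), (-16, 8), (-12, 8), (-8, 8), (-4, 9), (0, 9), (4, 8), (8, 8), (12, 9), (16, 9), (20, 8), (24, 9), (28, 9), (32, 8), (36, 9), (40, 32), (44, 33), (48, 32), (52, 32), (56, 9), (60, 8), (64, 8), (68, 8), (72, 9), (76, 9), (80, 8), (84, 9), (88, 31), (92, 32), (96, 31), (100, 31)]
0 [(-100, 31), (-96, 31), (-92, 32), (-88, 26), (-84, 8), (-80, 9), (-76, 9), (-72, 8), (-68, 9), (-56, 32), (-52, 32), (-48, 32), (-44, 31), (-40, 9), (-36, 8), (-32, 8), (-28, 9), (-24, 9), (-20, 8), (-16, 9), (-12, 8), (-8, 8), (-4, 222), (0, 219), (4, 199), (8, 198), (12, 196), (16, 195), (20, 9), (24, 9), (28, 178), (32, 159), (36, 8), (40, 32), (44, 32), (48, 33), (52, 32), (56, 8), (60, 8), (64, 171), (68, 8), (72, 9), (76, 9), (80, 196), (84, 197), (88, 198), (92, 216), (96, 221), (100, 32)]
35 [(-100, 31), (-96, 31), (-92, 30), (-88, 9), (-84, 8), (-80, 9), (-76, 9), (-72, 8), (-68, 9), (-56, 32), (-52, 32), (-48, 32), (-44, 30), (-40, 9), (-36, 9), (-32, 9), (-28, 9), (-24, 9), (-20, 8), (-16, 8), (-12, 8), (-8, 8), (-4, 9), (0, 9), (4, 8), (8, 8), (12, 8), (16, 8), (20, 8), (24, 9), (28, 8), (32, 8), (36, 8), (40, 32), (44, 33), (48, 32), (52, 32), (56, 9), (60, 8), (64, 8), (68, 8), (72, 9), (76, 8), (80, 8), (84, 9), (88, 31), (92, 33), (96, 31), (100, 31)]
```

arm_command:
  plan:
    - [[0.2, 0, 4, 0, 0.01, 0], [0.2, 0, 8, 0, 0.01, 0], [0.2, 0, 11, 0, 0.01, 0], [0.2, 0, 12.6, 0, 0.01, 0], [0.2, 0, 12.6, 0, 0.01, 0], [0.2, 0, 12.6, 0, 0.01, 0]]

```text
t: 14.75
tool_pos: [0.6004, 0.0695, 0.1883]
tool_rot: [3.14, -0.083, -0.009]
contact_force: [0.4, -0.0, 0.2]
opening: 0.0341
grip_force: 0.0
```

arm_command:
  plan:
    - [[0, 0, 0, 0, 0, 0], [0, 0, 0, 0, 0, 0], [0, 0, 0, 0, 0, 0], [0, 0, 0, 0, 0, 0], [0, 0, 0, 0, 0, 0]]
  gripper: 1

```text
t: 15.17
tool_pos: [0.6023, 0.0693, 0.192]
tool_rot: [3.14, -0.086, 0.002]
contact_force: [-1.8, -1.8, 6.8]
opening: 0.0145
grip_force: 37.0
```

```bash
python3 - <<'E'
from h import *
arc('left',0,0,66,6)
E
```

```text
(0, np.float64(48.0), np.float64(28.0)) -0.0 row [-0.19, -0.01, 0.93, 0.0, -0.001, -0.003]
(0, np.float64(48.52589804464577), np.float64(38.03473247369473)) -6.0 row [-0.19, -1.67, 0.01, -0.104, -0.001, -0.003]
(0, np.float64(50.097830329554654), np.float64(47.959522318504895)) -12.0 row [-0.19, -3.43, -0.73, -0.209, -0.001, -0.003]
(0, np.float64(52.698574435665265), np.float64(57.66563145999495)) -18.0 row [-0.2, -5.25, -1.28, -0.314, -0.001, -0.003]
(0, np.float64(56.29963606631031), np.float64(67.04671773527681)) -24.0 row [-0.2, -7.13, -1.64, -0.418, -0.001, -0.003]
(0, np.float64(60.86156123669389), np.float64(76.0)) -30.0 row [-0.21, -9.03, -1.8, -0.523, -0.0, -0.003]
(0, np.float64(66.33436854000504), np.float64(84.42738422007741)) -36.0 row [-0.21, -10.93, -1.77, -0.628, -0.0, -0.003]
(0, np.float64(72.65809675417015), np.float64(92.23653821045039)) -42.0 row [-0.22, -12.82, -1.53, -0.733, -0.0, -0.003]
(0, np.float64(79.76346178954961), np.float64(99.34190324582985)) -48.0 row [-0.23, -14.68, -1.09, -0.837, 0.0, -0.003]
(0, np.float64(87.57261577992259), np.float64(105.66563145999496)) -54.0 row [-0.23, -16.48, -0.47, -0.942, 0.0, -0.003]
(0, np.float64(95.99999999999999), np.float64(111.13843876330611)) -60.0 row [-0.24, -18.2, 0.34, -1.047, 0.0, -0.003]
(0, np.float64(104.95328226472319), np.float64(115.70036393368969)) -66.0 row [-0.24, -19.83, 1.33, -1.151, 0.001, -0.003]
```

arm_command:
  plan:
    - [[0, -1.7, -0.9, -0.105, 0, 0], [0, -3.5, -1.6, -0.21, 0, 0], [0, -5.4, -2.2, -0.315, 0, 0], [0, -7.3, -2.5, -0.42, 0, 0], [0, -9.3, -2.6, -0.525, 0, 0], [0, -11.3, -2.5, -0.63, 0, 0], [0, -13.2, -2.2, -0.735, 0, 0], [0, -13.2, -2.2, -0.735, 0, 0]]

```text
t: 15.83
tool_pos: [0.609, 0.2037, 0.2128]
tool_rot: [2.398, -0.062, -0.026]
contact_force: [-2.4, -5.5, 8.6]
opening: 0.0147
grip_force: 37.2
```

```bash
python3 - <<'E'
from h import *
print(get_obs()['q']);arc('left',0,42,78,6)
E
```

```text
[ 0.31174464  0.3726581   1.63387451 -0.68758777  1.47924047  2.12297598]
(0, np.float64(72.65809675417015), np.float64(92.23653821045039)) -42.0 row [-0.15, 0.09, 0.85, 0.01, 0.001, 0.001]
(0, np.float64(79.76346178954961), np.float64(99.34190324582985)) -48.0 row [-0.15, -1.57, -0.09, -0.094, 0.001, 0.001]
(0, np.float64(87.57261577992259), np.float64(105.66563145999496)) -54.0 row [-0.15, -3.32, -0.85, -0.199, 0.001, 0.001]
(0, np.float64(95.99999999999999), np.float64(111.13843876330611)) -60.0 row [-0.14, -5.14, -1.42, -0.304, 0.001, 0.001]
(0, np.float64(104.95328226472319), np.float64(115.70036393368969)) -66.0 row [-0.14, -7.01, -1.79, -0.409, 0.001, 0.001]
(0, np.float64(114.33436854000504), np.float64(119.30142556433474)) -72.0 row [-0.14, -8.9, -1.97, -0.513, 0.001, 0.001]
(0, np.float64(124.04047768149509), np.float64(121.90216967044533)) -78.0 row [-0.14, -10.81, -1.95, -0.618, 0.001, 0.001]
```

arm_command:
  plan:
    - [[0, -1.7, -0.9, -0.105, 0, 0], [0, -3.5, -1.6, -0.21, 0, 0], [0, -4.7, -2.0, -0.28, 0, 0], [0, -4.7, -2.0, -0.28, 0, 0], [0, -4.7, -2.0, -0.28, 0, 0]]

```text
t: 16.25
tool_pos: [0.612, 0.2506, 0.1959]
tool_rot: [2.127, -0.057, -0.032]
contact_force: [1.0, 1.3, 1.6]
opening: 0.0152
grip_force: 37.7
```

arm_command:
  plan:
    - [[0, 0, 0, 0, 0, 0], [0, 0, 0, 0, 0, 0], [0, 0, 0, 0, 0, 0], [0, 0, -2, 0, 0, 0], [0, 2, -5, 0.1, 0, 0], [0, 6, -7, 0.2, 0, 0], [0, 10, -8, 0.3, 0, 0], [0, 10, -8, 0.3, 0, 0]]
  gripper: 0.2

```text
t: 16.92
tool_pos: [0.6146, 0.2639, 0.3338]
tool_rot: [2.433, -0.075, -0.009]
contact_force: [1.7, -1.0, 2.1]
opening: 0.0344
grip_force: 0.0
```

```bash
python3 - <<'E'
from h import *
row((0,40,210),-90);panel('top','left','t12')
E
```

```text
(0, 40, 210) 0 row [-0.26, 17.44, 10.83, 0.707, -0.011, -0.009]
left
 (64, 137, 121.4, 123.4, 125.7)
 (70, 106, 111.2, 119.9, 122.2)
 (76, 329, 110.5, 114.6, 118.7)
 (82, 87, 109.6, 112.6, 115.5)
 (88, 79, 105.7, 108.5, 111.3)
 (94, 85, 102.3, 105.0, 107.8)
 (100, 78, 98.8, 101.0, 103.4)
 (106, 61, 96.0, 97.6, 100.4)
 (112, 186, 92.0, 94.6, 96.6)
 (118, 214, 89.1, 90.7, 92.8)
```

arm_command:
  plan:
    - [[-0.3, 17.4, 10.8, 0.707, 0, 0], [-0.3, 17.4, 10.8, 0.707, 0, 0], [-0.3, 17.4, 10.8, 0.707, 0, 0], [-0.3, 17.4, 10.8, 0.707, 0, 0], [-0.3, 17.4, 10.8, 0.707, 0, 0], [-0.3, 17.4, 10.8, 0.707, 0, 0], [-0.3, 17.4, 10.8, 0.707, 0, 0], [-0.3, 17.4, 10.8, 0.707, 0, 0]]
  gripper: 1

```text
t: 17.63
tool_pos: [0.598, 0.0621, 0.3537]
tool_rot: [3.131, -0.089, -0.007]
contact_force: [0.9, -0.5, 0.3]
opening: -0.0
grip_force: 0.0
```

```bash
python3 - <<'E'
from h import *
row((0,50,126),-90);row((0,122,126),-90)
E
```

```text
(0, 50, 126) 0 row [0.23, -1.02, 7.29, 0.01, 0.004, -0.005]
(0, 122, 126) 0 row [0.2, -8.22, 7.22, 0.01, 0.004, -0.005]
```

arm_command:
  plan:
    - [[0.2, -1, 4, 0, 0, 0], [0.2, -1, 7.3, 0, 0, 0], [0.2, -3, 7.3, 0, 0, 0], [0.2, -4.5, 7.3, 0, 0, 0], [0.2, -5.5, 7.3, 0, 0, 0], [0.2, -6.5, 7.3, 0, 0, 0], [0.2, -7.3, 7.3, 0, 0, 0], [0.2, -8, 7.2, 0, 0, 0], [0.2, -8.2, 7.2, 0, 0, 0], [0.2, -8.2, 7.2, 0, 0, 0]]

```text
t: 18.47
tool_pos: [0.605, 0.1448, 0.283]
tool_rot: [3.133, -0.085, -0.001]
contact_force: [-0.2, 0.4, 0.1]
opening: 0.0
grip_force: 0.0
```

arm_command:
  plan:
    - [[0, -0.2, 0, 0, 0, 0], [0, -0.3, 0, 0, 0, 0], [0, -0.3, 0, 0, 0, 0]]

```text
t: 18.72
tool_pos: [0.6051, 0.1465, 0.2825]
tool_rot: [3.131, -0.087, -0.003]
contact_force: [-0.1, -2.5, 1.1]
opening: 0.0
grip_force: 1.6
```

```bash
python3 - <<'E'
from h import *
row((0,125,126),-90);panel('side','left','s13')
E
```

```text
(0, 125, 126) 0 row [-0.06, 0.02, 0.18, 0.009, 0.002, -0.004]
left
 (64, 149, 136.5, 140.2, 143.7)
 (70, 136, 136.9, 139.9, 143.1)
 (76, 137, 136.2, 139.3, 142.8)
 (82, 209, 135.7, 139.6, 144.7)
 (88, 85, 136.2, 139.6, 143.0)
 (94, 72, 136.9, 139.9, 142.9)
 (100, 83, 136.5, 139.9, 143.4)
 (106, 93, 135.0, 139.7, 143.4)
 (112, 97, 118.2, 139.3, 142.8)
 (118, 139, 113.6, 138.8, 142.1)
 (124, 143, 111.4, 138.2, 141.4)
```

arm_command:
  plan:
    - [[0, -0.2, 0, 0, 0, 0], [0, -0.3, 0, 0, 0, 0], [0, -0.4, 0, 0, 0, 0], [0, -0.4, 0, 0, 0, 0]]

```text
t: 19.1
tool_pos: [0.6054, 0.1492, 0.2825]
tool_rot: [3.127, -0.088, -0.003]
contact_force: [-1.3, -10.6, 4.0]
opening: -0.0
grip_force: 5.1
```

arm_command:
  plan:
    - [[0, 1, 0, 0, 0, 0], [0, 4, -2, 0, 0, 0], [0, 8, -3, 0, 0, 0], [0, 12, -3, 0, 0, 0], [0, 16, -3, 0, 0, 0], [0, 17.5, -3, 0, 0, 0], [0, 17.5, -3, 0, 0, 0]]
  gripper: 0.2

```text
t: 19.68
tool_pos: [0.5952, -0.0266, 0.3134]
tool_rot: [3.133, -0.094, -0.003]
contact_force: [0.8, 1.0, -0.2]
opening: 0.0341
grip_force: 0.0
```

```bash
python3 - <<'E'
from h import *
row((0,-48,33),-90);panel('side','left','s14');panel('side','far','s14')
im,W=cloud('wrist'); q=(W-C)@R.from_euler('z',YAW).as_matrix()*1000
for x in(-35,35):
  s=abs(q[...,0]-x)<3; print(x,[(y,round(float(np.median(q[s&(abs(q[...,1]-y)<2)][:,2]))) ) for y in range(-100,-20,4) if (s&(abs(q[...,1]-y)<2)).any()])
E
```

```text
(0, -48, 33) 0 row [0.05, -0.12, 12.57, 0.008, 0.002, -0.008]
left
 (64, 130, 139.2, 142.3, 146.1)
 (70, 133, 139.2, 142.2, 145.2)
 (76, 106, 138.4, 141.1, 146.2)
 (82, 194, 137.7, 142.1, 147.0)
 (88, 68, 138.7, 141.7, 146.2)
 (94, 50, 139.1, 141.5, 144.5)
 (100, 58, 138.3, 141.8, 146.3)
 (106, 60, 138.8, 142.0, 144.9)
 (112, 64, 137.7, 141.5, 144.9)
 (118, 121, 138.6, 141.4, 144.2)
 (124, 125, 137.6, 140.6, 143.3)
far
 (64, 141, 65.8, 104.2, 106.8)
 (70, 136, 62.2, 104.4, 106.8)
 (76, 130, 63.1, 103.9, 106.3)
 (82, 173, 64.2, 104.5, 109.3)
 (88, 103, 63.6, 103.9, 107.5)
 (94, 95, 58.9, 104.3, 106.3)
 (100, 74, 61.0, 104.2, 106.5)
 (106, 87, 58.2, 104.1, 106.5)
 (112, 83, 60.5, 104.0, 105.9)
 (118, 94, 56.2, 103.3, 105.2)
 (124, 99, 100.5, 103.0, 104.5)
-35 [(-100, 31), (-96, 32), (-92, 32), (-88, 9), (-84, 8), (-80, 9), (-76, 9), (-72, 8), (-68, 8), (-64, 9), (-60, 8), (-56, 31), (-52, 32), (-48, 32), (-44, 32), (-40, 9), (-36, 8), (-32, 8), (-28, 9), (-24, 9)]
35 [(-100, 31), (-96, 33), (-92, 32), (-88, 9), (-84, 8), (-80, 8), (-76, 9), (-72, 8), (-68, 8), (-64, 8), (-60, 8), (-56, 32), (-52, 32), (-48, 32), (-44, 32), (-40, 9), (-36, 8), (-32, 8), (-28, 9), (-24, 9)]
```

arm_command:
  plan:
    - [[0, -0.1, 4, 0, 0, 0], [0, -0.1, 8, 0, 0, 0], [0, -0.1, 11, 0, 0, 0], [0, -0.1, 12.5, 0, 0, 0], [0, -0.1, 12.5, 0, 0, 0], [0, -0.1, 12.5, 0, 0, 0]]

```text
t: 20.33
tool_pos: [0.595, -0.0219, 0.1875]
tool_rot: [3.133, -0.084, -0.007]
contact_force: [1.2, -0.1, 0.7]
opening: 0.0344
grip_force: 0.0
```

arm_command:
  plan:
    - [[0, 0, 0, 0, 0, 0], [0, 0, 0, 0, 0, 0], [0, 0, 0, 0, 0, 0], [0, 0, 0, 0, 0, 0], [0, 0, 0, 0, 0, 0]]
  gripper: 1

```text
t: 20.75
tool_pos: [0.5963, -0.0236, 0.1906]
tool_rot: [3.132, -0.086, 0.002]
contact_force: [1.2, -1.3, 3.9]
opening: 0.0151
grip_force: 37.2
```

arm_command:
  plan:
    - [[0, 1.7, -0.9, 0.105, 0, 0], [0, 3.5, -1.6, 0.21, 0, 0], [0, 5.4, -2.2, 0.315, 0, 0], [0, 7.3, -2.5, 0.42, 0, 0], [0, 9.3, -2.6, 0.525, 0, 0], [0, 11.3, -2.5, 0.63, 0, 0], [0, 13.2, -2.2, 0.735, 0, 0], [0, 13.2, -2.2, 0.735, 0, 0]]

```text
t: 21.42
tool_pos: [0.588, -0.1571, 0.2124]
tool_rot: [-2.404, 0.07, -0.024]
contact_force: [-3.5, 4.8, 7.2]
opening: 0.0145
grip_force: 37.9
```

```bash
python3 - <<'E'
from h import *
print(get_obs()['q']);arc('right',0,42,60,6)
E
```

```text
[-0.49113177  0.2821489   1.74873008  0.65701196  1.49622969  0.95517766]
(0, np.float64(-72.65809675417015), np.float64(92.23653821045039)) 42.0 row [0.07, 0.15, 0.57, -0.004, -0.002, -0.006]
(0, np.float64(-79.76346178954961), np.float64(99.34190324582985)) 48.0 row [0.08, 1.82, -0.36, 0.101, -0.002, -0.006]
(0, np.float64(-87.57261577992259), np.float64(105.66563145999496)) 54.0 row [0.09, 3.57, -1.11, 0.206, -0.003, -0.005]
(0, np.float64(-95.99999999999999), np.float64(111.13843876330611)) 60.0 row [0.1, 5.39, -1.66, 0.31, -0.003, -0.005]
```

arm_command:
  plan:
    - [[0, 1.7, -0.9, 0.105, 0, 0], [0, 3.5, -1.6, 0.21, 0, 0], [0, 4.7, -2.0, 0.28, 0, 0], [0, 4.7, -2.0, 0.28, 0, 0], [0, 4.7, -2.0, 0.28, 0, 0]]

```text
t: 21.83
tool_pos: [0.5857, -0.2038, 0.1958]
tool_rot: [-2.133, 0.061, -0.032]
contact_force: [-0.3, 0.8, 3.4]
opening: 0.0147
grip_force: 38.1
```

arm_command:
  plan:
    - [[0, 0, 0, 0, 0, 0], [0, 0, 0, 0, 0, 0], [0, 0, 0, 0, 0, 0], [0, 0, -2, 0, 0, 0], [0, -2, -5, -0.1, 0, 0], [0, -6, -7, -0.2, 0, 0], [0, -10, -8, -0.3, 0, 0], [0, -10, -8, -0.3, 0, 0]]
  gripper: 0.2

```text
t: 22.5
tool_pos: [0.587, -0.2168, 0.3335]
tool_rot: [-2.443, 0.06, -0.04]
contact_force: [0.3, 0.1, 2.1]
opening: 0.0343
grip_force: 0.0
```

```bash
python3 - <<'E'
from h import *
row((0,-40,210),-90);panel('top','right','t15')
E
```

```text
(0, -40, 210) 0 row [-0.13, -17.22, 10.37, -0.698, -0.013, 0.003]
right
 (64, 188, -121.9, -119.1, -117.0)
 (70, 148, -118.5, -115.8, -112.9)
 (76, 357, -114.6, -110.9, -106.6)
 (82, 114, -111.5, -108.4, -104.9)
 (88, 108, -107.7, -104.6, -101.8)
 (94, 100, -103.2, -100.4, -97.7)
 (100, 104, -99.8, -96.8, -94.2)
 (106, 105, -96.0, -93.2, -91.5)
 (112, 191, -92.6, -90.7, -89.2)
```

arm_command:
  plan:
    - [[-0.1, -17.2, 10.4, -0.7, 0, 0], [-0.1, -17.2, 10.4, -0.7, 0, 0], [-0.1, -17.2, 10.4, -0.7, 0, 0], [-0.1, -17.2, 10.4, -0.7, 0, 0], [-0.1, -17.2, 10.4, -0.7, 0, 0], [-0.1, -17.2, 10.4, -0.7, 0, 0], [-0.1, -17.2, 10.4, -0.7, 0, 0], [-0.1, -17.2, 10.4, -0.7, 0, 0]]
  gripper: 1

```text
t: 23.22
tool_pos: [0.5945, -0.0186, 0.3539]
tool_rot: [-3.131, 0.084, 0.006]
contact_force: [-0.7, -0.6, -0.5]
opening: -0.0002
grip_force: 0.0
```

```bash
python3 - <<'E'
from h import *
row((0,-50,126),-90);row((0,-122,126),-90)
E
```

```text
(0, -50, 126) 0 row [0.17, 1.04, 7.31, -0.009, 0.004, -0.002]
(0, -122, 126) 0 row [0.19, 8.24, 7.24, -0.009, 0.004, -0.002]
```

arm_command:
  plan:
    - [[0.2, 1, 4, 0, 0, 0], [0.2, 1, 7.3, 0, 0, 0], [0.2, 3, 7.3, 0, 0, 0], [0.2, 4.5, 7.3, 0, 0, 0], [0.2, 5.5, 7.3, 0, 0, 0], [0.2, 6.5, 7.3, 0, 0, 0], [0.2, 7.3, 7.3, 0, 0, 0], [0.2, 8, 7.2, 0, 0, 0], [0.2, 8.2, 7.2, 0, 0, 0], [0.2, 8.2, 7.2, 0, 0, 0]]

```text
t: 24.05
tool_pos: [0.5926, -0.1013, 0.2837]
tool_rot: [-3.134, 0.087, -0.001]
contact_force: [0.7, 0.3, 0.9]
opening: 0.0002
grip_force: 0.5
```

arm_command:
  plan:
    - [[0, 0.2, 0, 0, 0, 0], [0, 0.3, 0, 0, 0, 0], [0, 0.3, 0, 0, 0, 0]]

```text
t: 24.3
tool_pos: [0.5926, -0.1022, 0.2836]
tool_rot: [-3.13, 0.085, -0.0]
contact_force: [1.0, 8.9, 3.2]
opening: -0.0001
grip_force: 4.4
```

```bash
python3 - <<'E'
from h import *
row((0,-123,126),-90);panel('side','right','s16');panel('side','left','s16')
E
```

```text
(0, -123, 126) 0 row [-0.1, -0.08, 0.3, -0.011, 0.0, -0.002]
right
 (64, 183, -143.5, -140.9, -138.5)
 (70, 184, -143.8, -141.0, -138.7)
 (76, 156, -143.8, -142.0, -139.3)
 (82, 289, -143.9, -141.1, -136.3)
 (88, 108, -144.4, -141.0, -138.0)
 (94, 99, -144.3, -141.3, -138.3)
 (100, 94, -144.2, -141.5, -138.3)
 (106, 102, -143.9, -141.5, -138.5)
 (112, 106, -143.7, -141.2, -138.1)
 (118, 128, -143.7, -141.9, -139.2)
 (124, 192, -144.9, -142.5, -126.3)
left
 (64, 143, 143.6, 147.0, 150.9)
 (70, 146, 143.4, 147.1, 150.3)
 (76, 127, 142.5, 146.0, 149.1)
 (82, 205, 142.5, 146.5, 151.5)
 (88, 86, 142.5, 146.6, 149.6)
 (94, 85, 142.9, 146.5, 150.4)
 (100, 80, 143.2, 146.6, 150.6)
 (106, 87, 143.3, 146.6, 150.8)
 (112, 84, 143.7, 146.4, 149.8)
 (118, 147, 142.8, 146.2, 148.5)
 (124, 141, 142.5, 145.9, 148.7)
```

arm_command:
  plan:
    - [[0, -1, 0, 0, 0, 0], [0, -3, -2, 0, 0, 0], [0, -6, -5, 0, 0, 0], [0, -10, -8, 0, 0, 0], [0, -14, -10, 0, 0, 0], [0, -18, -12, 0, 0, 0], [0, -20, -13, 0, 0, 0], [0, -20, -13, 0, 0, 0]]
  gripper: -0.7

```text
t: 25.07
tool_pos: [0.6036, 0.1, 0.4191]
tool_rot: [-3.132, 0.077, -0.01]
contact_force: [0.8, -0.4, 1.5]
opening: 0.0725
grip_force: 0.0
```

```bash
cat >> h.py <<'E'
def wrow(p,deg=None):
    o=get_obs(); R0=R.from_rotvec(o['tool_rot']); y=np.deg2rad(deg); yv=np.array([np.cos(y),np.sin(y),0]);zv=np.array([0,0,-1.])
    Rt=R.from_matrix(np.c_[np.cross(yv,zv),yv,zv]); t=np.array(p)+[0,0,tcp_to_grasp]
    print(p,(R0.inv().apply(t-o['tool_pos'])*100).round(2).tolist(),(R0.inv()*Rt).as_rotvec().round(3).tolist())
E
python3 - <<'E'
from h import *
wrow((.4436,.3334,.24),-93)
for w in('far','near','left','right'): panel('side' if w!='x' else 0,w,'s17')
W=np.load('s17.npy').reshape(-1,3); q=(W-C)@R.from_euler('z',YAW).as_matrix()*1000
q=q[(q[:,2]>112)&(q[:,2]<138)&(abs(q[:,0])<135)&(abs(q[:,1])<175)]; r=cv2.minAreaRect(q[:,:2].astype(np.float32)); print(r)
im,_=cloud('top');cv2.imwrite('pics/t17.png',im)
E
```

```text
(0.4436, 0.3334, 0.24) [-17.13, -22.5, 2.53] [-0.009, -0.006, 0.003]
far
 (64, 174, 64.1, 103.6, 106.2)
 (70, 179, 59.9, 103.6, 105.9)
 (76, 181, 63.5, 102.7, 105.7)
 (82, 276, 66.8, 103.4, 108.6)
 (88, 163, 60.7, 103.0, 106.6)
 (94, 167, 61.1, 102.5, 106.1)
 (100, 171, 61.6, 103.1, 106.3)
 (106, 172, 60.1, 102.8, 105.9)
 (112, 170, 61.8, 102.9, 106.1)
 (118, 185, 62.6, 102.3, 104.5)
 (124, 203, 61.7, 101.8, 104.3)
near
 (64, 199, -113.7, -111.2, -60.8)
 (70, 194, -113.9, -111.3, -64.6)
 (76, 193, -113.9, -111.5, -60.3)
 (82, 311, -114.1, -111.1, -62.9)
 (88, 196, -113.6, -110.9, -61.9)
 (94, 178, -114.0, -110.8, -59.4)
 (100, 172, -114.0, -110.8, -59.1)
 (106, 181, -113.7, -110.9, -58.9)
 (112, 177, -113.7, -111.0, -60.3)
 (118, 162, -114.0, -112.1, -58.0)
 (124, 184, -114.4, -112.9, -60.6)
left
 (64, 151, 143.5, 146.9, 150.7)
 (70, 149, 143.3, 146.6, 149.7)
 (76, 136, 143.2, 146.1, 150.2)
 (82, 205, 142.3, 146.4, 152.1)
 (88, 82, 142.5, 146.3, 150.5)
 (94, 82, 142.7, 146.8, 150.4)
 (100, 72, 142.9, 146.9, 150.2)
 (106, 86, 143.3, 146.6, 149.5)
 (112, 87, 142.6, 146.1, 149.4)
 (118, 142, 142.8, 146.2, 148.5)
 (124, 163, 141.9, 145.5, 149.4)
right
 (64, 174, -143.9, -141.2, -139.0)
 (70, 189, -143.6, -141.1, -139.2)
 (76, 163, -144.2, -142.0, -139.5)
 (82, 277, -144.2, -141.1, -135.8)
 (88, 118, -144.1, -141.1, -138.8)
 (94, 95, -143.6, -141.3, -138.9)
 (100, 101, -144.4, -141.1, -137.7)
 (106, 98, -143.7, -141.4, -139.0)
 (112, 98, -143.7, -141.2, -138.6)
 (118, 138, -144.0, -141.9, -140.3)
 (124, 181, -144.3, -142.5, -140.4)
((-2.4750900268554688, 4.010498046875), (302.2751159667969, 226.10394287109375), 89.58280181884766)
```

View pics/t17.png

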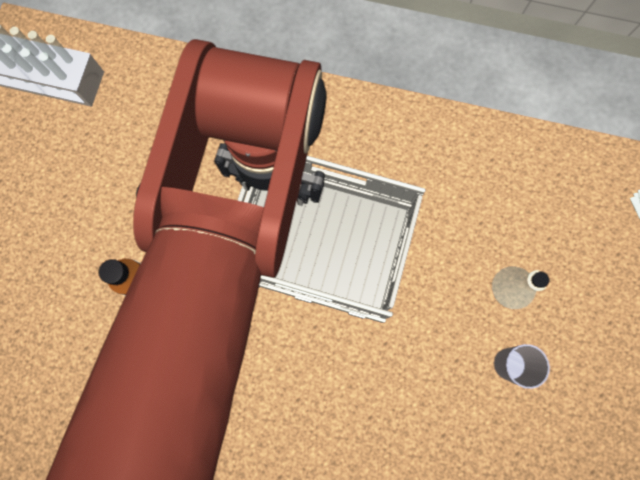

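All four walls stand, and the bottle cap is still at (114,272). Next, the bottle.

arm_command:
  plan:
    - [[-17.1, -22.5, 0, 0, 0, 0], [-17.1, -22.5, 0, 0, 0, 0], [-17.1, -22.5, 0, 0, 0, 0], [-17.1, -22.5, 0, 0, 0, 0], [-17.1, -22.5, 2.5, 0, 0, 0], [-17.1, -22.5, 2.5, 0, 0, 0], [-17.1, -22.5, 2.5, 0, 0, 0], [-17.1, -22.5, 2.5, 0, 0, 0], [-17.1, -22.5, 2.5, 0, 0, 0], [-17.1, -22.5, 2.5, 0, 0, 0]]

```text
t: 26.15
tool_pos: [0.4455, 0.3281, 0.3901]
tool_rot: [-3.135, 0.089, 0.004]
contact_force: [-0.5, -0.5, -0.4]
opening: 0.0728
grip_force: 0.0
```

```bash
python3 - <<'E'
from h import *
wrow((.4436,.3334,.138),-93); print(get_obs()['q'])
im,W=cloud('wrist'); o=get_obs()['tool_pos']
q=W[(W[...,2]>.146)&(W[...,2]<.16)&(np.hypot(W[...,0]-.4436,W[...,1]-.3334)<.04)]; print(len(q),cv2.minEnclosingCircle(q[:,:2].astype(np.float32)),q[:,2].max())
E
```

```text
(0.4436, 0.3334, 0.138) [-0.19, -0.46, 9.75] [-0.006, 0.003, -0.004]
[ 0.49913852 -0.10950201  1.79626531  0.00615243  1.45407266  2.12568292]
3194 ((0.44364699721336365, 0.3324413001537323), 0.01997581496834755) 0.15257264955982122
```

arm_command:
  plan:
    - [[-0.2, -0.4, 3, 0, 0, 0], [-0.2, -0.4, 6, 0, 0, 0], [-0.2, -0.4, 8.5, 0, 0, 0], [-0.2, -0.4, 9.7, 0, 0, 0], [-0.2, -0.4, 9.7, 0, 0, 0], [-0.2, -0.4, 9.7, 0, 0, 0]]

```text
t: 26.7
tool_pos: [0.4438, 0.3332, 0.2941]
tool_rot: [-3.134, 0.089, 0.003]
contact_force: [-0.1, 0.0, 1.1]
opening: 0.0725
grip_force: 0.0
```

arm_command:
  plan:
    - [[0, 0, 0, 0, 0, 0], [0, 0, 0, 0, 0, 0], [0, 0, 0, 0, 0, 0], [0, 0, 0, 0, 0, 0], [0, 0, 0, 0, 0, 0], [0, 0, 0, 0, 0, 0]]
  gripper: 1
  force: 45

```text
t: 27.2
tool_pos: [0.4438, 0.3341, 0.2965]
tool_rot: [-3.133, 0.086, -0.003]
contact_force: [-0.5, -3.1, 6.1]
opening: 0.039
grip_force: 45.3
```

arm_command:
  plan:
    - [[0, 0, -1, 0, 0, 0], [0, 0, -3, 0, 0, 0], [0, 0, -6, 0, 0, 0], [0, 0, -9, 0, 0, 0], [0, 0, -12, 0, 0, 0], [0, 0, -15, 0, 0, 0], [0, 0, -18, 0, 0, 0], [0, 0, -18, 0, 0, 0]]

```text
t: 27.87
tool_pos: [0.4435, 0.3331, 0.4819]
tool_rot: [-3.127, 0.086, -0.013]
contact_force: [1.7, 0.8, -1.7]
opening: 0.0384
grip_force: 46.3
```

```bash
python3 - <<'E'
from h import *
o=get_obs(); print(o['contact_force'],o['opening'],o['tool_pos']); wrow((.597,.0265,.32),-93); wrow((.597,.0265,.15),-93)
E
```

```text
[ 1.7287646   0.83676522 -1.68025127] 0.038447587655470426 [0.44349377 0.33307895 0.48191957]
(0.597, 0.0265, 0.32) [17.0, 29.78, 0.45] [-0.014, -0.008, -0.002]
(0.597, 0.0265, 0.15) [16.87, 30.02, 17.44] [-0.014, -0.008, -0.002]
```

arm_command:
  plan:
    - [[1, 1.8, 0, 0, 0, 0], [2.5, 4.5, 0, 0, 0, 0], [4.2, 7.4, 0, 0, 0, 0], [6, 10.5, 0, 0, 0, 0], [7.8, 13.6, 0, 0, 0, 0], [9.6, 16.8, 0, 0, 0, 0], [11.4, 20, 0, 0, 0, 0], [13.2, 23, 0, 0, 0, 0], [15, 26.2, 0, 0, 0, 0], [16.3, 28.5, 0, 0, 0, 0], [17, 29.7, 0, -0.01, -0.01, 0], [17, 29.7, 0, -0.01, -0.01, 0]]

```text
t: 28.87
tool_pos: [0.5973, 0.0244, 0.4692]
tool_rot: [3.136, -0.092, -0.025]
contact_force: [-0.1, 0.3, -4.2]
opening: 0.0384
grip_force: 46.7
```

arm_command:
  plan:
    - [[0, 0, 0, 0, 0, 0], [0, 0, 2, 0, 0, 0], [0, 0, 4, 0, 0, 0]]

```text
t: 29.12
tool_pos: [0.596, 0.0281, 0.4326]
tool_rot: [3.139, -0.084, -0.014]
contact_force: [-0.2, 1.0, -5.3]
opening: 0.0383
grip_force: 46.7
```

```bash
python3 - <<'E'
from h import *
o=get_obs(); print(o['contact_force'],o['opening'],o['tool_pos']); wrow((.597,.0265,.3045-tcp_to_grasp),-93)
im,W=cloud('side');cv2.imwrite('pics/s20.png',im[60:360,180:480])
E
```

```text
[-0.16914888  0.97095241 -5.28692454] 0.03826188068583057 [0.59595048 0.02814114 0.43261987]
(0.597, 0.0265, 0.1498) [0.23, 0.13, 12.81] [0.002, 0.009, -0.001]
```

View pics/s20.png

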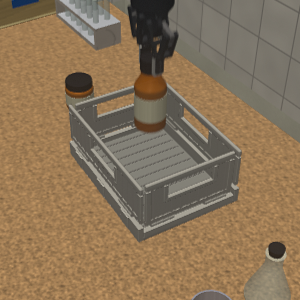

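The crop shows the bottle held upright over the standing crate, its base at about crop pixel (150,128). Lowering it slowly.

arm_command:
  plan:
    - [[0.2, 0.1, 2, 0, 0.01, 0], [0.2, 0.1, 4, 0, 0.01, 0], [0.2, 0.1, 6, 0, 0.01, 0], [0.2, 0.1, 8, 0, 0.01, 0], [0.2, 0.1, 9.5, 0, 0.01, 0], [0.2, 0.1, 10.5, 0, 0.01, 0], [0.2, 0.1, 11.2, 0, 0.01, 0], [0.2, 0.1, 11.7, 0, 0.01, 0], [0.2, 0.1, 12, 0, 0.01, 0], [0.2, 0.1, 12, 0, 0.01, 0], [0.2, 0.1, 12, 0, 0.01, 0]]

```text
t: 30.08
tool_pos: [0.5969, 0.0253, 0.3124]
tool_rot: [3.137, -0.087, -0.001]
contact_force: [0.3, -0.3, -4.4]
opening: 0.0385
grip_force: 46.7
```

arm_command:
  plan:
    - [[0, 0, 0.2, 0, 0, 0], [0, 0, 0.4, 0, 0, 0], [0, 0, 0.4, 0, 0, 0], [0, 0, 0.4, 0, 0, 0]]

```text
t: 30.42
tool_pos: [0.5966, 0.0252, 0.3075]
tool_rot: [3.137, -0.087, -0.003]
contact_force: [-0.9, -0.1, -4.3]
opening: 0.0384
grip_force: 46.7
```

arm_command:
  plan:
    - [[0, 0, 0.1, 0, 0, 0], [0, 0, 0.2, 0, 0, 0], [0, 0, 0.2, 0, 0, 0], [0, 0, 0.2, 0, 0, 0]]

```text
t: 30.75
tool_pos: [0.5966, 0.0253, 0.3053]
tool_rot: [3.137, -0.087, -0.004]
contact_force: [0.5, -0.7, -4.0]
opening: 0.0383
grip_force: 46.7
```

arm_command:
  plan:
    - [[0, 0, 0.1, 0, 0, 0], [0, 0, 0.2, 0, 0, 0], [0, 0, 0.2, 0, 0, 0], [0, 0, 0.2, 0, 0, 0]]

```text
t: 31.08
tool_pos: [0.597, 0.0252, 0.3048]
tool_rot: [3.137, -0.087, -0.0]
contact_force: [-0.9, -0.7, 3.3]
opening: 0.0385
grip_force: 47.1
```

arm_command:
  plan:
    - [[0, 0, 0, 0, 0, 0], [0, 0, 0, 0, 0, 0], [0, 0, 0, 0, 0, 0], [0, 0, 0, 0, 0, 0], [0, 0, 0, 0, 0, 0]]
  gripper: -0.6

```text
t: 31.5
tool_pos: [0.5966, 0.0253, 0.3035]
tool_rot: [3.137, -0.087, -0.003]
contact_force: [-1.1, 0.0, 0.3]
opening: 0.0682
grip_force: 0.0
```

arm_command:
  plan:
    - [[0, 0, -1, 0, 0, 0], [0, 0, -3, 0, 0, 0], [0, 0, -6, 0, 0, 0], [0, 0, -10, 0, 0, 0], [0, 0, -13, 0, 0, 0], [-4, 0, -14, 0, 0, 0], [-8, 0, -14, 0, 0, 0], [-12, 0, -14, 0, 0, 0], [-16, 0, -14, 0, 0, 0], [-16, 0, -14, 0, 0, 0]]

```text
t: 32.33
tool_pos: [0.4318, 0.0352, 0.4438]
tool_rot: [3.137, -0.085, -0.004]
contact_force: [0.1, 0.4, -0.7]
opening: 0.0684
grip_force: 0.0
```

```bash
python3 - <<'E'
from h import *
for w in('far','near','left','right'): panel('side',w,'s21')
im,W=cloud('side');cv2.imwrite('pics/s21.png',im)
print(get_obs()['t'],get_obs()['tool_pos'],get_obs()['contact_force'])
E
```

```text
far
 (64, 203, 61.8, 103.5, 106.9)
 (70, 183, 65.4, 103.5, 106.4)
 (76, 187, 63.1, 103.0, 105.8)
 (82, 257, 65.7, 103.3, 108.1)
 (88, 176, 61.9, 103.3, 106.4)
 (94, 160, 63.7, 103.1, 106.6)
 (100, 171, 58.8, 102.6, 105.9)
 (106, 171, 66.0, 103.4, 106.4)
 (112, 172, 59.8, 102.8, 105.9)
 (118, 181, 62.1, 102.4, 104.5)
 (124, 218, 62.2, 101.6, 103.7)
near
 (64, 213, -113.5, -111.5, -63.8)
 (70, 194, -113.6, -111.2, -63.0)
 (76, 187, -114.0, -111.9, -62.6)
 (82, 316, -113.9, -110.9, -60.0)
 (88, 187, -113.4, -110.8, -60.7)
 (94, 175, -113.6, -111.1, -60.4)
 (100, 159, -113.6, -110.8, -60.3)
 (106, 192, -113.8, -110.8, -58.7)
 (112, 183, -114.0, -110.9, -58.4)
 (118, 146, -114.0, -112.0, -58.6)
 (124, 216, -114.5, -113.0, -60.3)
left
 (64, 155, 143.3, 146.9, 150.7)
 (70, 139, 143.6, 147.2, 150.2)
 (76, 139, 143.0, 146.3, 149.4)
 (82, 192, 142.4, 146.3, 151.4)
 (88, 84, 142.5, 146.3, 149.9)
 (94, 83, 141.9, 146.2, 150.2)
 (100, 74, 142.9, 146.0, 149.4)
 (106, 84, 142.8, 146.3, 149.7)
 (112, 99, 142.8, 146.2, 149.9)
 (118, 123, 142.8, 146.1, 149.0)
 (124, 166, 142.1, 145.4, 148.8)
right
 (64, 192, -143.5, -141.2, -139.0)
 (70, 168, -143.3, -141.0, -138.8)
 (76, 166, -143.9, -141.9, -139.5)
 (82, 286, -144.1, -140.9, -135.8)
 (88, 116, -144.3, -141.4, -138.5)
 (94, 98, -145.1, -141.6, -138.8)
 (100, 89, -143.7, -141.5, -139.0)
 (106, 115, -144.0, -141.3, -138.6)
 (112, 91, -144.2, -141.3, -139.4)
 (118, 147, -143.7, -142.1, -140.3)
 (124, 162, -144.7, -142.5, -139.9)
32.5833 [0.43800588 0.03434642 0.44461148] [-0.77011742 -0.85245289 -0.06756251]
```

View pics/s21.png

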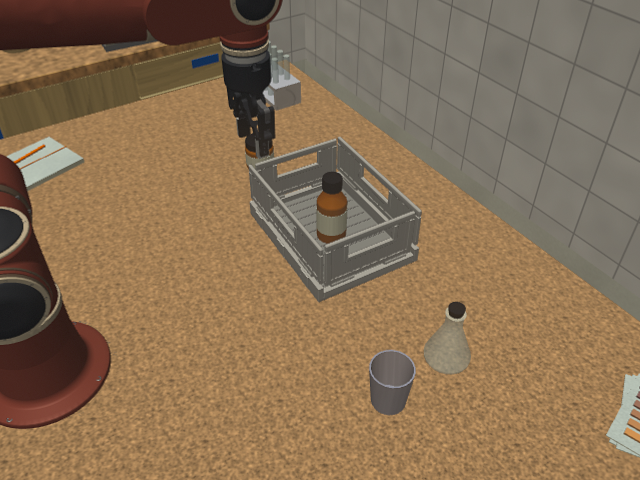

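The bottle stands upright in the crate (cap at (332,182)), all four walls are vertical, the other vessels are untouched and the arm is clear.

```bash
python3 -c "
from station import *
print(finish_job())"
```

```text
the job is handed in; nothing more can be done
None
```

The job is handed in: all four crate walls are upright, long sides raised before the ends, with the bottle set down standing on the crate floor and the other vessels untouched, at about 33 s of the 72 s allowed.

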